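# Inspect the returned couplings

### The arm

A 7-joint arm with a two-finger parallel gripper is mounted at the origin on the work surface. World frame = base frame: x ahead of the robot, y to its left, z up, the work surface at z = 0. Lengths are in m, angles in degrees, forces in N, time in s.
With the tool pointing down it reaches from about 0.4 to 0.85 m from the base axis. Payload 4.5 kg.
Tool frame: the origin (TCP) lies between the finger pads; the fingertips stand 11 mm ahead of it and the grasp point (between the pads) lies 8 mm behind it; z points along the fingers, y is the direction in which the jaws open and shut (so a half turn about z gives the same grasp; the last joint's range is limited). The gripper opens to 88 mm and grips with 3 to 60 N. Pads are 18 mm wide; open, the fingers measure 123 mm over their backs; the gripper's body (75 mm by 187 mm) begins 45 mm behind the grasp point.
Start: joints at [73.9, 39.483, -11.15, 89.685, 9.013, 51.709, -12.324], TCP at [0.194, -0.594, 0.25] pointing down, gripper open.
Joint ranges: [-172.22, 172.22], [-26.19, 119.32], [-84.43, 86.54], [7.71, 146.69], [-57.33, 237.33], [2.42, 119.75], [-152.13, 152.13]. Speed limits (degrees/s): [147.25, 147.25, 180, 180, 180, 180, 180].

### API

Orientations are given as a 3x3 rotation matrix whose columns are the frame's x, y, z axes.
In Python, from station import manip, vision, models gives the robot as it stands.
- The arm moves only by the tool move_arm, never from a script. Its argument "motion" is a list of rows, each a list of 3 entries, a list of its own where there are three numbers: the shift along the world's x, y, z each as a share of 0.05 m, from -1 to 1, then the turn, a rotation vector about the world's x, y, z each as a share of 0.5 rad, from -1 to 1, then the gripper's target within -1 to 1 (shut at 1, half-way at 0, fully open at -1). In form: [[[tx, ty, tz], [rx, ry, rz], grip], ...]. A call has 1 to 20 rows; each row shifts and turns the commanded pose from where the row before left it; what a row does not reach is not made up. A row lasts 1/10 s, in which the tool goes at most 50 mm and 8.59 degrees, less where a joint would pass 70% of its speed; a pose out of reach is approached as far as the arm can. A call with a number of a shift or a turn outside -1 to 1 is refused whole. A call with a gripper value outside its range is refused whole. The fingers move at their own pace and stop on an object; "squeeze" is the grip in N (left out, the last holds). Time passes only in rows, so rows that do not move let the fingers close. It gives the time, the measured TCP pose, the force and the opening at its end, in the units of the state.
- manip.sense(): the state, without advancing time (a new reading comes with each control period).
- vision.read_camera(name): name is "side" or "top"; returns a dict with "pixels" (384x512x3 uint8, red, green, blue), "intrinsics" (3x3 intrinsics, pixels), "k1" (the pictures are not rectified: a ray, as slopes to the right and down, at radius r is drawn at 1 + k1 r^2 times it, then the intrinsics apply), "cam_to_world" (4x4, takes a point from camera to world coordinates). Camera axes: x right, y up, looking along -z (the intrinsics and any distortion apply to the point x, -y, -z); pixel columns grow to the right and rows downward; lengths in m; the calibration is good to about 2 mm. A picture is of the moment at which its call begins. There is no depth.
- manip.sign_off(): hands the job in, once; it reports no verdict.
Trained networks look in the newest picture that a camera, given by its name, has taken for a name from the list of things; names that differ only in an ending like _2 or _b are one class to them, and where a whole thing is asked for, a point or a joint stands for the part that bears it (a point fixed in the world has none). Each returns a list of dicts, best first, with "confidence" (0 to 1); they miss things now and then, are a little off and sometimes report something else, mostly with a low value. They report only what shows in the picture. A call takes as long as a camera call. They do not tell look-alikes from the thing itself.
- models.boxes_of(label, camera): "extent" ([centre column, centre row, width, height] in pixels, round what is visible of it).
- models.masks_of(label, camera): "pixels" (384x512 bool, what is visible of it) and "extent" ([centre column, centre row, width, height] in pixels, round what is visible of it).
- models.landmark_of(label, camera): "at" ([column, row] in pixels: a listed point, or the origin of a listed thing).
The state is a dict: "clock": time; "qpos": joint angles; "dq": joint speeds; "effort": joint torques, N m; "position": TCP position; "eef_rot": TCP orientation; "wrist_force": force on the tool from outside, world axes, zero at the start; "moment": the same for the moment, N m; "grip_width": opening from 0.0 (shut) to 1.0 (fully open).
Only numpy, scipy, OpenCV 4.12 (cv2) and the standard library are available. Lean on these libraries where they do the work, as an engineer would, in place of code of your own. Each camera call takes 0.05 s, during which the arm holds its last target.

### The job

First tilt the inspection mirror by its yellow bar until it is parallel to the red pointer, let go and make sure it stays there. Then push every red-capped scrap coupling down through the sprung flap of the blue bin, so that the flap closes behind it, and stand every green-capped sound coupling upright in the tray in front of the mirror. When all are dealt with, press the green button on the bin; leave the mirror set and everything else as it was.

Things in the scene. Friction and masses are not known exactly. Their poses are not given: they have to be found in the camera images.
- scrap_a_mid (a point): upright hydraulic coupling, 60 mm tall: steel hexagonal flange 52 mm across flats and 18 mm high at the foot, above it a round steel body 36 mm in diameter up to the top, 0.22 to 0.34 kg; its top is a red cap (scrap). The point is its centre, 30 mm above its foot; z points up through the cap. May be absent (None).
- scrap_b_mid (a point): upright hydraulic coupling, 60 mm tall: steel hexagonal flange 52 mm across flats and 18 mm high at the foot, above it a round steel body 36 mm in diameter up to the top, 0.22 to 0.34 kg; its top is a red cap (scrap). The point is its centre, 30 mm above its foot; z points up through the cap. May be absent (None).
- scrap_c_mid (a point): upright hydraulic coupling, 60 mm tall: steel hexagonal flange 52 mm across flats and 18 mm high at the foot, above it a round steel body 36 mm in diameter up to the top, 0.22 to 0.34 kg; its top is a red cap (scrap). The point is its centre, 30 mm above its foot; z points up through the cap. May be absent (None).
- scrap_d_mid (a point): upright hydraulic coupling, 60 mm tall: steel hexagonal flange 52 mm across flats and 18 mm high at the foot, above it a round steel body 36 mm in diameter up to the top, 0.22 to 0.34 kg; its top is a red cap (scrap). The point is its centre, 30 mm above its foot; z points up through the cap. May be absent (None).
- sound_a_mid (a point): upright hydraulic coupling, 60 mm tall: steel hexagonal flange 52 mm across flats and 18 mm high at the foot, above it a round steel body 36 mm in diameter up to the top, 0.22 to 0.34 kg; its top is a green cap (sound). The point is its centre, 30 mm above its foot; z points up through the cap. May be absent (None).
- sound_b_mid (a point): upright hydraulic coupling, 60 mm tall: steel hexagonal flange 52 mm across flats and 18 mm high at the foot, above it a round steel body 36 mm in diameter up to the top, 0.22 to 0.34 kg; its top is a green cap (sound). The point is its centre, 30 mm above its foot; z points up through the cap. May be absent (None).
- tray (a point): inspection tray, the grey stand's front half on the robot's side of the mirror: inside 110 mm (its x) by 200 mm (its y), black rubber floor, rim 12 mm above the floor. The point is the centre of the tray's floor, 8 mm above the table; x points from the tray to the mirror (away from the robot), y left along the mirror, z up. The mirror hinge is 130 mm further along x.
- mirror_hinge (a point): centre of the mirror's hinge axis, 50 mm above the table; the axis runs along this frame's y. Does not move with the mirror.
- mirror_bar (a point): middle of the yellow grab bar above the mirror: round bar 12 mm thick and 104 mm long, parallel to the hinge and 180 mm from the hinge axis; open space of 45 mm between bar and mirror panel. The panel is 176 mm wide and 10 mm thick, from 10 to 135 mm off the axis. The point turns with the mirror; its z runs from hinge to bar, y along the bar.
- mirror (a joint): tilt of the mirror, rad: 0 is upright, positive leans back, away from the robot and tray (range -0.3 to 0.9). Stiff friction hinge of about 0.7 N m (some 4 N at the bar): it stays where it is left.
- pointer_tip (a point): tip of the red angle pointer, a flat red arm 150 mm long on the same axis as the mirror, 112 mm to the left (+y) of its middle. The point turns with the pointer, z from axis to tip. Not to be moved (very stiff).
- pointer (a joint): angle of the red pointer, rad, counted exactly as the mirror's: the mirror is parallel to it when both joints read the same.
- bin: blue steel scrap bin fixed to the table, 240 mm (its x) by 190 mm (y), 200 mm tall, closed on all sides but for the flap in its top; walls 5 mm. Origin under its centre, x points away from the robot at yaw 0, z up.
- flap_centre (a point): centre of the opening in the bin's top, 200 mm above the table, 96 mm (bin x) by 130 mm (bin y), outlined in yellow. Filled by a grey flap that is hinged along the far edge (+x, along y) and swings down into the bin; its free edge (yellow stripe) is on the -x side. Under it the bin is empty.
- flap (a joint): opening of the flap, rad: 0 closed and level, grows as it swings down, stop at 1.4. A spring closes it: about 1.5 N at the free edge to begin, 3.5 N fully open. A coupling laid on it may just lie there; pushed 60 to 70 mm down it drops in when let go.
- button_top (a point): top of the green push button (28 mm across) on the bin's top near its front edge, 120 mm on the -x side of the flap centre. Pressed straight down 6 mm, about 5 N, springs back.
- button (a joint): travel of the button, m: 0 up, 0.006 fully down.
- tin: white tin, 56 mm across, 55 mm tall, among the couplings; a bystander, to be left alone. Origin at its underside.
- spanner: spanner, 180 mm long, lying; a bystander, to be left alone. Origin at its underside.
- mug: white mug, 80 mm across, 90 mm tall; a bystander, to be left alone. Origin at its underside.
- valve: brass ball valve with blue handle, 140 mm long, 52 mm tall; a bystander, to be left alone. Origin at its underside.
- elbow: steel elbow fitting, 30 mm thick; a bystander, to be left alone. Origin at its underside.
- seal: black rubber ring, 60 mm across; a bystander, to be left alone. Origin at its underside.
- carton: cardboard carton 90 x 60 x 50 mm; a bystander, to be left alone. Origin at its underside.
Not all that is in view belongs to the job. What is shaped like the part that bears sound_b_mid but purple is not meant.

How it is judged:
By the outcome, as a careful person would: the job done as asked, in the order asked, and still so for the second after the job is handed in, with the robot touching nothing.
Of scrap_a, scrap_b, scrap_c, scrap_d only 3 to 4 are there at a start; the rules pass over those that are not, and their reading is None.
Of sound_a, sound_b only 1 to 2 are there at a start; the rules pass over those that are not, and their reading is None.
At some moment in a run one of scrap_a, scrap_b, scrap_c, scrap_d, sound_a, sound_b may be knocked a few centimetres aside while the robot is not near it.
It also fails if it takes over 210 s, if anything falls off the work surface, if the arm or the gripper's body presses on something with over 40 N, if the wrist force passes 120 N, or if a joint passes its speed limit or range.

## Working session

There is one attempt and no reset: what is moved stays moved. The work goes in short steps, Python scripts to look and compute and a tool call to move; the robot and the scene stay as the last step left them, time stands still between calls to the robot, and variables do not carry over. Pictures are saved under pics/ and viewed, and the job is handed in when it is done.

Besides the shell and the picture viewer there is one more tool, called after "Call:" as a command line: name --argument value ..., lists and objects as JSON in quotes. move_arm: Moves the arm, as the interface text tells. Its arguments: {"type":"object","properties":{"motion":{"type":"array","items":{"type":"array"}},"squeeze":{"type":"number"}},"required":["motion"]}

```bash
ls; mkdir -p pics; cat > h.py <<'E'
import numpy as np, cv2
from station import manip, vision, models
def snap(cam,name=None,scale=1):
    r=vision.read_camera(cam); im=r["pixels"]
    if name: cv2.imwrite("pics/"+name,cv2.resize(im[:,:,::-1],None,fx=scale,fy=scale,interpolation=cv2.INTER_CUBIC))
    return r
def ray(r,uv):
    K=np.array(r["intrinsics"]);k1=r["k1"];T=np.array(r["cam_to_world"])
    d=np.array([(uv[0]-K[0,2])/K[0,0],(uv[1]-K[1,2])/K[1,1]])
    s=d.copy()
    for _ in range(50): s=d/(1+k1*(s@s))
    v=T[:3,:3]@np.array([s[0],-s[1],-1.0])
    return T[:3,3],v/np.linalg.norm(v)
def atz(r,uv,z):
    o,v=ray(r,uv); t=(z-o[2])/v[2]; return o+t*v
def proj(r,p):
    K=np.array(r["intrinsics"]);T=np.array(r["cam_to_world"])
    c=T[:3,:3].T@(np.array(p)-T[:3,3]); s=np.array([c[0],-c[1]])/(-c[2]); s=s*(1+r["k1"]*(s@s))
    return np.array([K[0,0]*s[0]+K[0,2],K[1,1]*s[1]+K[1,2]])
def tri(r1,u1,r2,u2):
    o1,v1=ray(r1,u1);o2,v2=ray(r2,u2)
    A=np.stack([v1,-v2],1);t=np.linalg.lstsq(A,o2-o1,rcond=None)[0]
    a=o1+t[0]*v1;b=o2+t[1]*v2
    return (a+b)/2,np.linalg.norm(a-b)
E
python3 - <<'E'
from h import *
a=snap("side","s0.png",1.5);b=snap("top","t0.png",1.5)
for r in (a,b): print(np.round(r["intrinsics"],1),r["k1"],np.round(r["cam_to_world"],3))
print(manip.sense())
E
```

```text
pics
[[463.7   0.  254.3]
 [  0.  463.7 183.2]
 [  0.    0.    1. ]] -0.07037061272996219 [[ 9.060e-01  2.370e-01 -3.500e-01  4.200e-02]
 [-4.220e-01  5.070e-01 -7.510e-01 -1.162e+00]
 [-1.000e-03  8.290e-01  5.600e-01  9.540e-01]
 [ 0.000e+00  0.000e+00  0.000e+00  1.000e+00]]
[[404.3   0.  254.6]
 [  0.  404.3 196.9]
 [  0.    0.    1. ]] 0.031837015552130615 [[ 0.01   0.997 -0.072  0.436]
 [-1.     0.009 -0.011 -0.061]
 [-0.01   0.072  0.997  1.225]
 [ 0.     0.     0.     1.   ]]
{'clock': 0.1, 'qpos': array([ 73.89984092,  39.52806524, -11.14508263,  89.73850208,
         9.01314834,  51.70926242, -12.32457285]), 'dq': array([-0.05673477, -0.12602203,  0.09846465, -0.20273571,  0.04213973,
       -0.05963448,  0.07237794]), 'effort': array([-1.85068253e-03, -5.28499818e+01, -1.27088808e+00, -1.53835416e+01,
       -5.25181345e-02,  2.01082032e-03,  1.89530192e-05]), 'position': array([ 0.19330488, -0.59378145,  0.24899549]), 'eef_rot': array([[ 9.50834711e-01,  3.09698172e-01, -6.27795808e-04],
       [ 3.09698782e-01, -9.50833513e-01,  1.51494552e-03],
       [-1.27753435e-04, -1.63489038e-03, -9.99998655e-01]]), 'wrist_force': array([ 1.19609887,  0.41266195, -0.13724802]), 'moment': array([ 0.0333931, -0.0181507,  0.0557357]), 'grip_width': 0.9956322432603877}
```

View pics/s0.png

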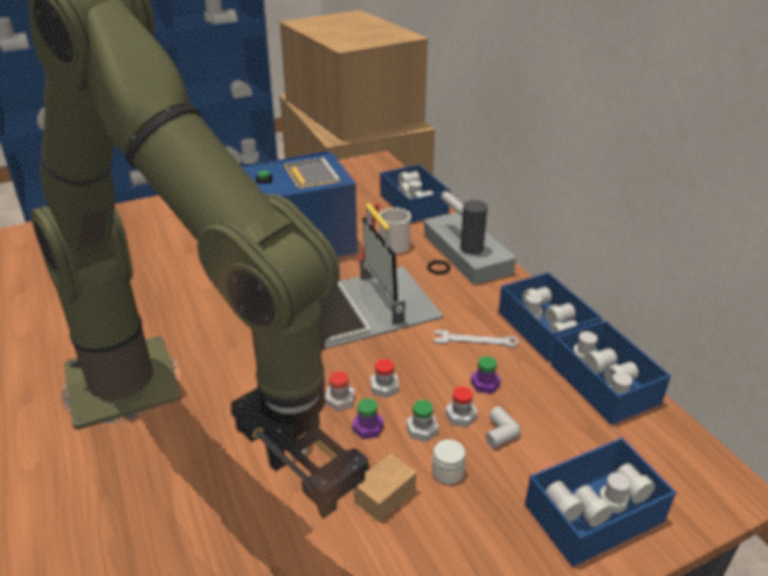

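View pics/t0.png

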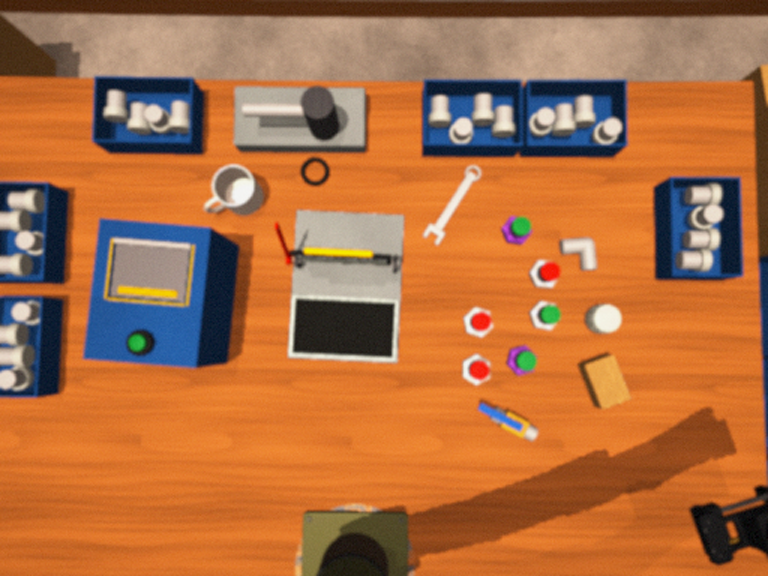

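```bash
python3 - <<'E'
from h import *
import itertools
R={c:vision.read_camera(c) for c in("side","top")}
for l in ["scrap_a_mid","sound_a_mid","tray","mirror_hinge","mirror_bar","pointer_tip","bin","flap_centre","button_top","tin"]:
    D={c:[d for d in models.landmark_of(l,c) if d["confidence"]>.25] for c in R}
    for c in R: print(l,c,[(np.round(d["at"],1).tolist(),round(d["confidence"],2)) for d in D[c]])
    for p,q in itertools.product(D["side"],D["top"]):
        x,e=tri(R["side"],p["at"],R["top"],q["at"])
        if e<.012: print("   ",np.round(x,4),round(e,4))
E
```

```text
scrap_a_mid side []
scrap_a_mid top [([91.3, 226.5], 0.6)]
sound_a_mid side [([339.4, 288.0], 0.62)]
sound_a_mid top []
tray side [([218.6, 208.8], 0.6)]
tray top [([231.2, 219.3], 0.59)]
    [0.4578 0.0211 0.0078] 0.0027
mirror_hinge side [([255.3, 185.8], 0.92)]
mirror_hinge top [([228.9, 168.4], 0.8)]
    [0.6016 0.0278 0.0565] 0.0045
mirror_bar side [([250.5, 142.3], 0.92)]
mirror_bar top [([226.7, 168.0], 0.94), ([181.7, 149.7], 0.74)]
    [0.5786 0.019  0.2362] 0.0008
    [0.6371 0.1463 0.1587] 0.0023
pointer_tip side [([250.5, 137.2], 0.52)]
pointer_tip top [([182.4, 147.9], 0.45)]
    [0.6361 0.1404 0.1824] 0.0051
bin side [([202.4, 162.7], 0.64)]
bin top [([121.9, 203.9], 0.76)]
flap_centre side [([207.7, 113.4], 0.97)]
flap_centre top [([100.0, 180.7], 0.57)]
    [0.549  0.342  0.2042] 0.0017
button_top side [([172.3, 115.9], 0.41)]
button_top top []
tin side [([297.0, 315.9], 0.92)]
tin top [([398.0, 210.6], 0.96)]
    [ 0.4852 -0.4806 -0.0068] 0.0063
```

Candidates, in original pixels:
- **Red-capped:** top (320,214), (318,246), (365,181). Side (226,254), (256,247), (307,270). All three have steel feet.
- **Green-capped:** top (364,210) / side (281,280) has a steel foot. Top (347,153) / side (324,248) and top (348,240) / side (245,278) have purple bodies and are not meant.

That makes 3 scrap and 1 sound. I'll check this in a close crop and measure.

```bash
cat >> h.py <<'E'
def caps(r):
    h=cv2.cvtColor(r["pixels"],cv2.COLOR_RGB2HSV); o={}
    H,S,V=[h[:,:,i].astype(int) for i in range(3)]
    o["red"]=((H<4)|(H>174))&(S>190)&(V>110)
    o["green"]=(H>45)&(H<80)&(S>120)&(V>50)
    res=[]
    for k,m in o.items():
        n,l,st,c=cv2.connectedComponentsWithStats(m.astype(np.uint8))
        for i in range(1,n):
            if st[i,4]>=25: res.append((k,c[i],st[i]))
    return res
E
python3 - <<'E'
from h import *
R={c:vision.read_camera(c) for c in("side","top")}
for c in R:
    for k,u,st in caps(R[c]): print(c,k,np.round(u,1),st, np.round(atz(R[c],u,.06),4))
def crop(r,x0,y0,w,h,s): return cv2.resize(r["pixels"][y0:y0+h,x0:x0+w,::-1],(w*s,h*s),interpolation=cv2.INTER_CUBIC)
cv2.imwrite("pics/c1.png",np.vstack([crop(R["top"],290,130,130,80,5)[:290],crop(R["side"],205,225,130,80,5)[:300]]))
cv2.imwrite("pics/c1t.png",crop(R["top"],290,130,130,120,5))
cv2.imwrite("pics/c1s.png",crop(R["side"],205,225,130,100,6))
cv2.imwrite("pics/c2.png",np.hstack([crop(R["top"],170,130,110,120,3),crop(R["side"],200,125,110,120,4)[:360]]))
E
```

```text
side green [324.5 242.5] [320 239  10   8  66] [ 0.6558 -0.3256  0.06  ]
side green [244.8 270.8] [240 267  10   9  67] [ 0.3992 -0.3327  0.06  ]
side green [281.5 272.3] [277 268  10  10  83] [ 0.4862 -0.3797  0.06  ]
top red [365.7 180.8] [360 175  12  12 106] [ 0.5702 -0.3685  0.06  ]
top red [320.3 213.8] [315 209  12  11  95] [ 0.4739 -0.2377  0.06  ]
top red [319.3 246.3] [314 241  12  11 102] [ 0.3811 -0.2346  0.06  ]
top green [346.8 150.5] [341 145  13  12 113] [ 0.6581 -0.3147  0.06  ]
top green [366.4 209.3] [360 204  13  11 114] [ 0.4881 -0.3695  0.06  ]
top green [ 91.1 228.1] [ 85 222  13  13 133] [0.4269 0.4195 0.06  ]
top green [350.4 240.2] [345 235  12  12 117] [ 0.3995 -0.3233  0.06  ]
```

View pics/c1t.png

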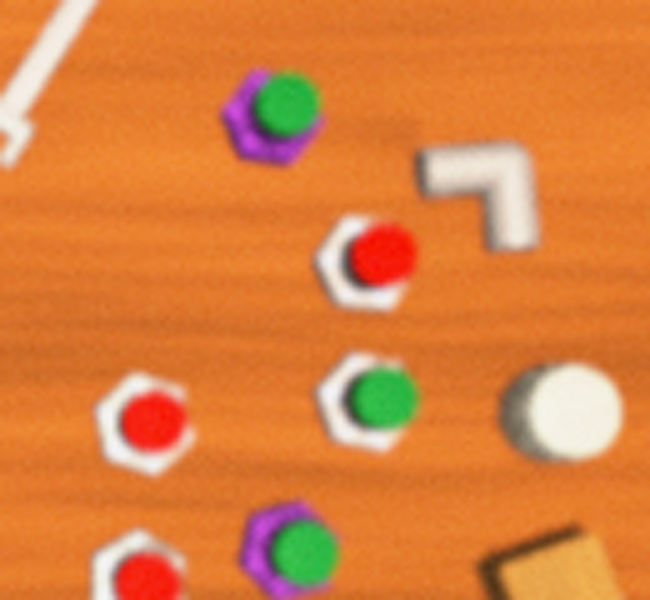

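View pics/c1s.png

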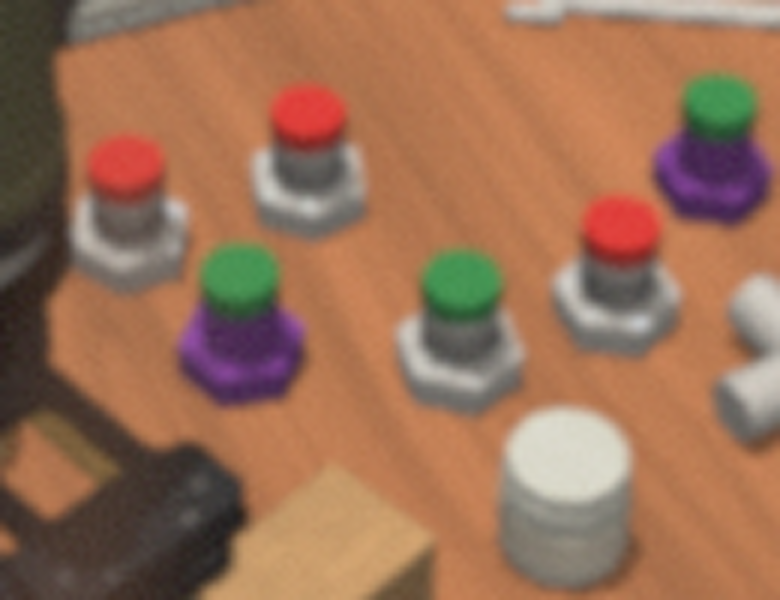

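View pics/c2.png

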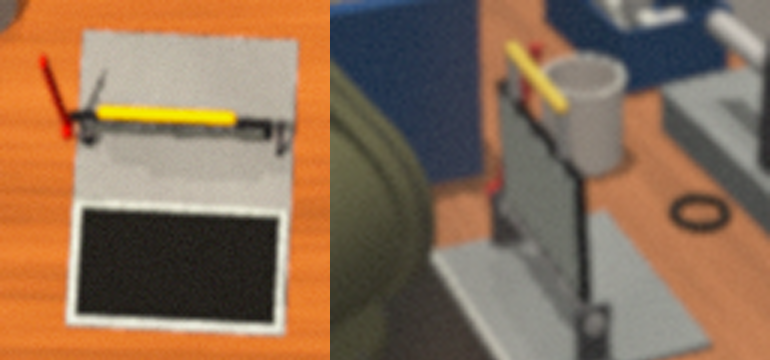

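The crop confirms it: the red caps with steel feet are at top (320,214), (319,246), (366,181), and the only steel-foot green cap is at top (366,209). Both purple-bodied ones are excluded. Next is the mirror geometry.

```bash
python3 - <<'E'
from h import *
R={c:vision.read_camera(c) for c in("side","top")}
def crop(r,x0,y0,w,h,s): return cv2.resize(r["pixels"][y0:y0+h,x0:x0+w,::-1],(w*s,h*s),interpolation=cv2.INTER_CUBIC)
cv2.imwrite("pics/c3.png",crop(R["top"],175,140,100,70,8))
cv2.imwrite("pics/c4.png",crop(R["side"],232,127,60,60,10))
t=R["top"]
for n,u in dict(TL=(82,207),TR=(280,215),BL=(75,315),BR=(272,325)).items():
    print(n,np.round(atz(t,(170+u[0]/3,130+u[1]/3),.012),4))
for l,c in [("mirror_bar","top"),("mirror_bar","side"),("pointer_tip","top"),("pointer_tip","side"),("mirror_bar","top")]:
    print(l,c,[(np.round(d["at"],1).tolist(),round(d["confidence"],2)) for d in models.landmark_of(l,c)])
E
```

```text
TL [0.5165 0.1241 0.012 ]
TR [ 0.5103 -0.0745  0.012 ]
BL [0.4087 0.1289 0.012 ]
BR [ 0.4006 -0.0675  0.012 ]
mirror_bar top [([225.5, 165.8], 0.55)]
mirror_bar side [([250.7, 144.5], 0.78)]
pointer_tip top [([183.8, 149.6], 0.39)]
pointer_tip side [([248.6, 137.5], 0.42)]
mirror_bar top [([225.5, 165.8], 0.55)]
```

View pics/c3.png

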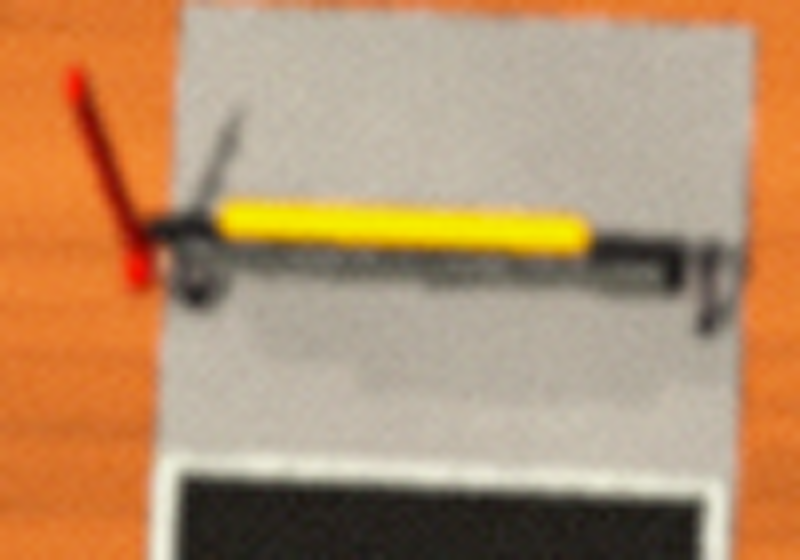

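View pics/c4.png

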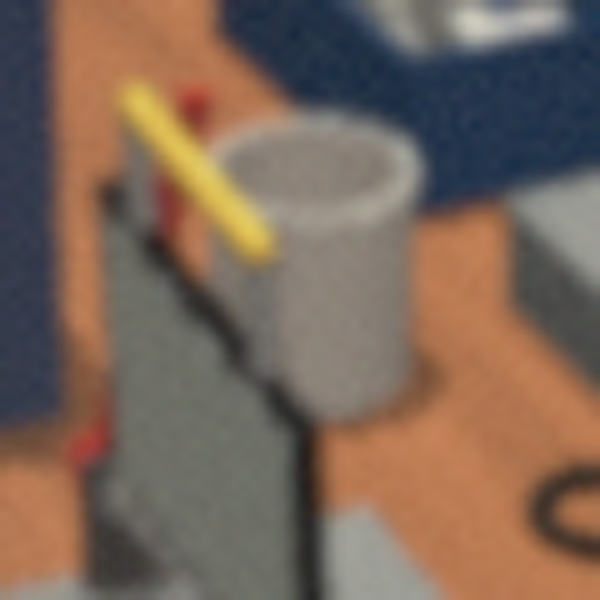

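```bash
cat > fit.py <<'E'
from h import *
from scipy.optimize import least_squares
def model(p,z):
    # stand tray centre x,y,yaw, -> world fn
    c,s=np.cos(p[2]),np.sin(p[2])
    return lambda q: np.array([p[0]+c*q[0]-s*q[1],p[1]+s*q[0]+c*q[1],q[2]])
def bar(a,y): return (.13+.18*np.sin(a),y,.05+.18*np.cos(a))
def ptr(a,l=.15): return (.13+l*np.sin(a),.112,.05+l*np.cos(a))
def fit(R,corners,bt,bs,pt,ps):
    """px: corners list TL,TR,BL,BR in top; bt/bs (left,right) bar ends; pt,ps pointer tips"""
    def res(p):
        w=model(p,0);o=[]
        for u,(x,y) in zip(corners,[(.055,.1),(.055,-.1),(-.055,.1),(-.055,-.1)]): o.append(proj(R["top"],w((x,y,.012)))-u)
        for cam,b in(("top",bt),("side",bs)):
            if b is not None:
                for u,y in zip(b,(.052,-.052)): o.append(proj(R[cam],w(bar(p[3],y)))-u)
        for cam,b in(("top",pt),("side",ps)):
            if b is not None: o.append(proj(R[cam],w(ptr(p[4])))-b)
        return np.concatenate(o)
    s=least_squares(res,[.46,.027,.03,-.05,.35],loss="soft_l1")
    return s.x,res(s.x)
E
python3 - <<'E'
from fit import *
R={c:vision.read_camera(c) for c in("side","top")}
A=lambda u:np.array(u)/3+[170,130]
T=lambda u:np.array(u)/8+[175,140]
S=lambda u:np.array(u)/10+[232,127]
C=[A(u) for u in((82,207),(280,215),(75,315),(272,325))]
x,r=fit(R,C,[T((215,219)),T((594,234))],[S((125,92)),S((268,246))],T((76,85)),S((195,105)))
print(np.round(x,4));print(np.round(r.reshape(-1,2),1).tolist())
x,r=fit(R,C,[T((215,219)),T((594,234))],None,T((76,85)),None)
print(np.round(x,4));print(np.round(r.reshape(-1,2),1).tolist())
w=model(x,0); print("bar",w(bar(x[3],0)),"hinge",w((.13,0,.05)))
E
```

```text
[ 0.4589  0.0268 -0.0427 -0.0502  0.248 ]
[[-0.1, -0.5], [0.3, 0.2], [-0.1, 0.2], [1.1, 0.3], [3.0, -0.4], [-2.5, -0.1], [0.2, 0.3], [-1.9, -0.4], [-0.0, -0.5], [-0.7, -2.3]]
[ 0.4591  0.0273 -0.042  -0.0549  0.2379]
[[-0.3, -0.6], [0.1, 0.2], [-0.2, 0.1], [1.0, 0.3], [2.8, -0.1], [-2.8, 0.1], [-0.3, -0.0]]
bar [0.57907529 0.02225532 0.22972918] hinge [0.58893674 0.02184071 0.05      ]
```

```bash
cat >> h.py <<'E'
from scipy.spatial.transform import Rotation as Ro
def down(yaw_y,tilt=0,tyaw=0):
    """tool down, tool y axis horizontal at world angle yaw_y (deg)"""
    a=np.radians(yaw_y); y=np.array([np.cos(a),np.sin(a),0]); z=np.array([0,0,-1.]); x=np.cross(y,z)
    return np.stack([x,y,z],1)
def plan(p,Rt=None,p0=None,R0=None):
    s=manip.sense()
    p0=s["position"] if p0 is None else np.array(p0)
    R0=s["eef_rot"] if R0 is None else R0
    d=np.array(p)-p0; rv=np.zeros(3) if Rt is None else Ro.from_matrix(Rt@R0.T).as_rotvec()
    n=max(np.abs(d).max()/.05, np.linalg.norm(rv)/.15)
    print("shift total(shares)",np.round(d/.05,3),"turn total(shares)",np.round(rv/.5,3),"min rows",round(n,2))
def st():
    s=manip.sense(); print(round(s["clock"],2),np.round(s["position"],4),"F",np.round(s["wrist_force"],1),"M",np.round(s["moment"],2),"w",round(s["grip_width"],3),"yaw_y",np.round(np.degrees(np.arctan2(s["eef_rot"][1,1],s["eef_rot"][0,1])),1),"z",np.round(s["eef_rot"][:,2],3),"q",np.round(s["qpos"],0))
E
python3 - <<'E'
from h import *
plan((.579,.022,.31),down(np.degrees(-.042)))
E
```

```text
shift total(shares) [ 7.709 12.326  1.205] turn total(shares) [0.    0.    2.428] min rows 12.33
```

Call:
move_arm --motion '[[[0,0,0.3],[0,0,0.05],-1],[[0.2,0.3,0.3],[0,0,0.1],-0.5],[[0.4,0.6,0.3],[0,0,0.15],-0.2],[[0.5,0.8,0.3],[0,0,0.16],-0.1],[[0.5,0.8,0],[0,0,0.16],-0.1],[[0.5,0.8,0],[0,0,0.16],-0.1],[[0.5,0.8,0],[0,0,0.16],-0.1],[[0.5,0.8,0],[0,0,0.16],-0.1],[[0.5,0.8,0],[0,0,0.16],-0.1],[[0.5,0.8,0],[0,0,0.16],-0.1],[[0.5,0.8,0],[0,0,0.16],-0.1],[[0.5,0.8,0],[0,0,0.16],-0.1],[[0.5,0.8,0],[0,0,0.16],-0.1],[[0.5,0.8,0],[0,0,0.16],-0.1],[[0.5,0.8,0],[0,0,0.16],-0.1],[[0.5,0.8,0],[0,0,0.16],-0.1],[[0.5,0.8,0],[0,0,0.16],-0.1],[[0.4,0.6,0],[0,0,0.05],-0.1],[[0.1,0.3,0],[0,0,0],-0.1],[[0,0,0],[0,0,0],-0.1]]'

```text
clock: 3.75
position: [0.5984, 0.0583, 0.3096]
eef_rot: [[-0.042, 0.999, -0.0], [0.999, 0.042, 0.001], [0.002, -0.0, -1.0]]
wrist_force: [0.1, -0.4, 0.4]
grip_width: 0.548
```

```bash
python3 - <<'E'
from h import *
st(); plan((.579,.022,.31),down(np.degrees(-.042)))
snap("side","s1.png",1.5); snap("top","t1.png",1.5)
E
```

```text
3.75 [0.5984 0.0583 0.3096] F [ 0.1 -0.4  0.4] M [-0.09 -0.05  0.02] w 0.548 yaw_y 2.4 z [-0.     0.001 -1.   ] q [  8.  36. -33.  89.  21.  61. -27.]
shift total(shares) [-0.388 -0.726  0.009] turn total(shares) [-0.003 -0.    -0.169] min rows 0.73
```

View pics/s1.png

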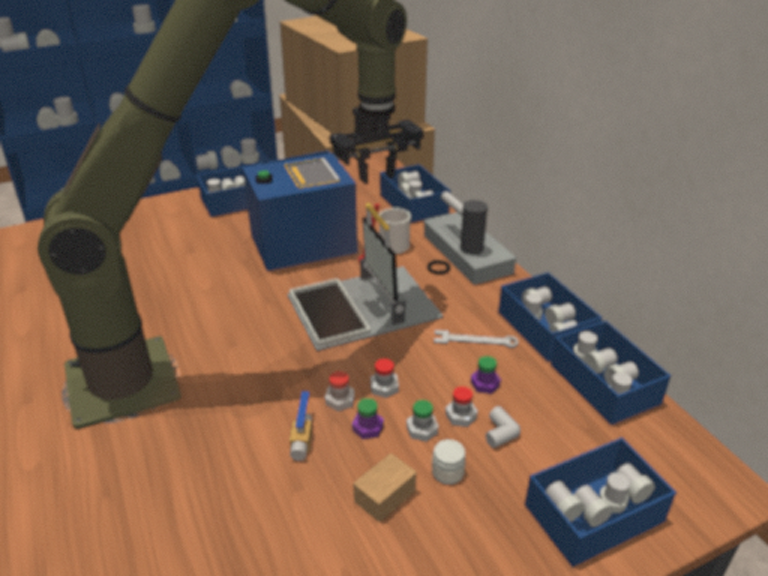

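The side view is now clear: the gripper hangs above the bar at (375,215 scaled) and the couplings haven't moved. Descending on the bar with the jaws astride it.

Call:
move_arm --motion '[[[-0.2,-0.36,0],[0,0,-0.085],-0.1],[[-0.19,-0.36,0],[0,0,-0.085],-0.1],[[0,0,-0.3],[0,0,0],-0.1],[[0,0,-0.4],[0,0,0],-0.1],[[0,0,-0.4],[0,0,0],-0.1],[[0,0,-0.4],[0,0,0],-0.1],[[0,0,-0.24],[0,0,0],-0.1],[[0,0,0],[0,0,0],-0.1],[[0,0,0],[0,0,0],-0.1]]'

```text
clock: 4.75
position: [0.5791, 0.0188, 0.2233]
eef_rot: [[0.047, 0.999, 0.001], [0.999, -0.047, -0.0], [-0.0, 0.001, -1.0]]
wrist_force: [-0.1, 0.2, 0.2]
grip_width: 0.55
```

```bash
python3 - <<'E'
from h import *
st(); plan((.579,.022,.222),down(np.degrees(-.042)))
a=snap("side");b=snap("top")
def crop(r,x0,y0,w,h,s): return cv2.resize(r["pixels"][y0:y0+h,x0:x0+w,::-1],(w*s,h*s),interpolation=cv2.INTER_CUBIC)
cv2.imwrite("pics/s2.png",np.hstack([crop(a,210,90,80,110,5),crop(b,190,120,80,110,5)]))
E
```

```text
4.75 [0.5791 0.0188 0.2233] F [-0.1  0.2  0.2] M [-0.06 -0.05  0.05] w 0.55 yaw_y -2.7 z [ 0.001 -0.    -1.   ] q [ 10.  40. -29.  99.  25.  48. -33.]
shift total(shares) [-0.003  0.065 -0.026] turn total(shares) [0.001 0.001 0.011] min rows 0.06
```

View pics/s2.png

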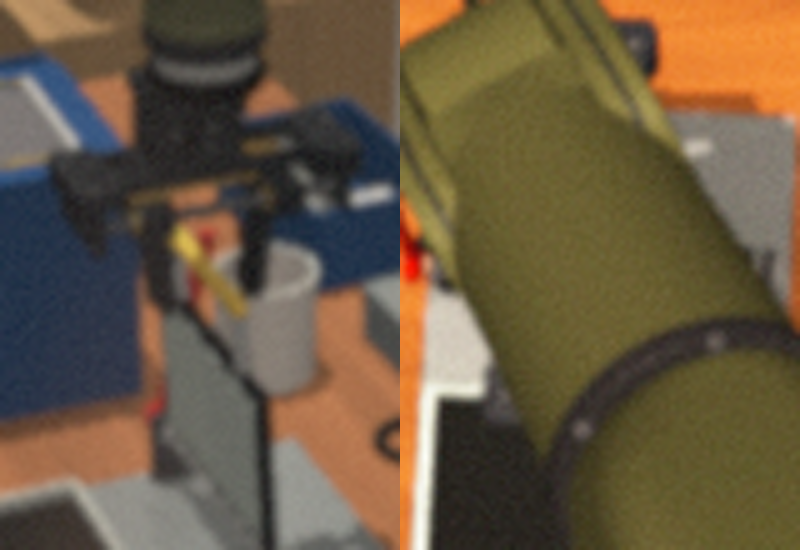

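The bar (side px 205–245, 235–310 in the crop) lies between the two fingers. Closing.

Call:
move_arm --motion '[[[0,0,0],[0,0,0],0.3],[[0,0,0],[0,0,0],0.6],[[0,0,0],[0,0,0],1],[[0,0,0],[0,0,0],1],[[0,0,0],[0,0,0],1],[[0,0,0],[0,0,0],1],[[0,0,0],[0,0,0],1]]' --squeeze 20

```text
clock: 5.55
position: [0.58, 0.0197, 0.2229]
eef_rot: [[0.046, 0.999, 0.002], [0.999, -0.046, 0.0], [0.0, 0.002, -1.0]]
wrist_force: [3.7, 0.1, -2.4]
grip_width: 0.123
```

```bash
python3 - <<'E'
from h import *
st()
s=manip.sense(); p=s["position"]
# rigid rotation about hinge by dth
h=np.array([.589,.0218,.05]); ax=np.array([np.sin(.042),np.cos(.042),0])
g=p-.008*s["eef_rot"][:,2]
v=g-h; th0=np.arctan2(v@np.array([np.cos(.042),-np.sin(.042),0]),v[2]); print("th0",th0,np.linalg.norm(v-ax*(v@ax)))
prev=p
N=10; d=(.245-th0)/N
for i in range(1,N+1):
    q=Ro.from_rotvec(ax*d*i).apply(p-h)+h
    print(np.round((q-prev)/.05,3),np.round(ax*d/.5,3)); prev=q
E
```

```text
5.55 [0.58   0.0197 0.2229] F [ 3.7  0.1 -2.4] M [-0.08 -0.78  0.02] w 0.123 yaw_y -2.6 z [ 0.002  0.    -1.   ] q [ 10.  40. -29.  99.  25.  48. -33.]
th0 -0.049388314371234074 0.18108871241718288
[ 0.102 -0.004  0.004] [0.002 0.059 0.   ]
[ 0.102 -0.004  0.001] [0.002 0.059 0.   ]
[ 0.102 -0.004 -0.002] [0.002 0.059 0.   ]
[ 0.102 -0.004 -0.005] [0.002 0.059 0.   ]
[ 0.101 -0.004 -0.008] [0.002 0.059 0.   ]
[ 0.101 -0.004 -0.011] [0.002 0.059 0.   ]
[ 0.101 -0.004 -0.014] [0.002 0.059 0.   ]
[ 0.1   -0.004 -0.017] [0.002 0.059 0.   ]
[ 0.1   -0.004 -0.02 ] [0.002 0.059 0.   ]
[ 0.099 -0.004 -0.023] [0.002 0.059 0.   ]
```

Call:
move_arm --motion '[[[0.1,0,0.004],[0,0.059,0],1],[[0.1,-0.004,0],[0,0.059,0],1],[[0.1,-0.004,-0.002],[0,0.059,0],1],[[0.1,-0.004,-0.005],[0,0.059,0],1],[[0.1,-0.004,-0.008],[0,0.059,0],1],[[0.1,-0.004,-0.011],[0,0.059,0],1],[[0.1,-0.004,-0.014],[0,0.059,0],1],[[0.1,-0.004,-0.017],[0,0.059,0],1],[[0.1,-0.004,-0.02],[0,0.059,0],1],[[0.1,-0.004,-0.023],[0,0.059,0],1],[[0,0,0],[0,0,0],1],[[0,0,0],[0,0,0],1],[[0,0,0],[0,0,0],1]]'

```text
clock: 6.85
position: [0.6293, 0.0178, 0.219]
eef_rot: [[0.044, 0.956, -0.29], [0.999, -0.046, -0.0], [-0.014, -0.29, -0.957]]
wrist_force: [1.6, -0.3, 5.0]
grip_width: 0.121
```

```bash
python3 - <<'E'
from h import *
st()
s=manip.sense(); p=s["position"]
h=np.array([.589,.0218,.05])
g=p-.008*s["eef_rot"][:,2]
v=g-h; th0=np.arctan2(v@np.array([np.cos(.042),-np.sin(.042),0]),v[2]); print("th0",th0)
a=snap("side");b=snap("top")
def crop(r,x0,y0,w,h,s): return cv2.resize(r["pixels"][y0:y0+h,x0:x0+w,::-1],(w*s,h*s),interpolation=cv2.INTER_CUBIC)
cv2.imwrite("pics/s3.png",np.hstack([crop(a,210,90,80,110,5),crop(b,170,120,80,110,5)]))
E
```

```text
6.85 [0.6293 0.0178 0.219 ] F [ 1.6 -0.3  5. ] M [-0.21 -0.39  0.14] w 0.121 yaw_y -2.8 z [-0.29  -0.    -0.957] q [  8.  52. -29.  72.  19.  77. -24.]
th0 0.23722991214229774
```

View pics/s3.png

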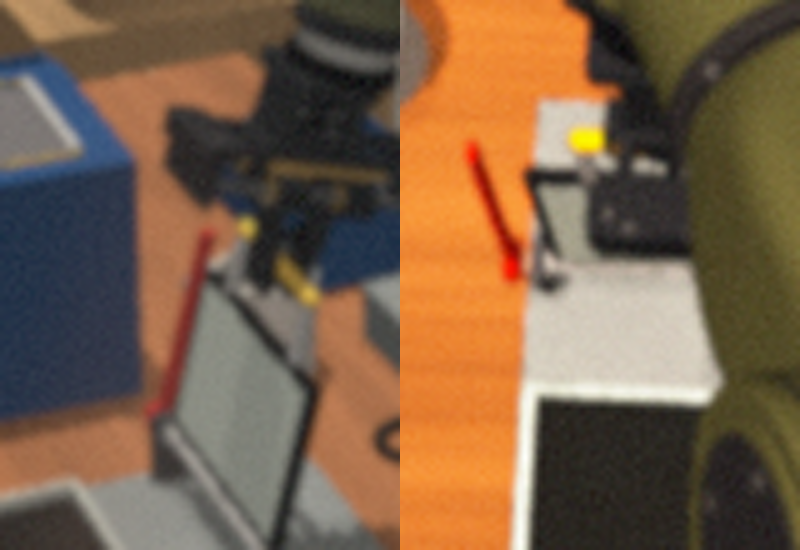

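Mirror and pointer look close to parallel in both crops. Letting go and backing off along the tool axis to check.

Call:
move_arm --motion '[[[0,0,0],[0,0,0],0.6],[[0,0,0],[0,0,0],0.3],[[0,0,0],[0,0,0],0],[[0,0,0],[0,0,0],0],[[0,0,0],[0,0,0],0],[[0.06,0,0.2],[0,0,0],0],[[0.12,0,0.4],[0,0,0],0],[[0.15,0,0.5],[0,0,0],0],[[0.15,0,0.5],[0,0,0],0],[[0.15,0,0.5],[0,0,0],0],[[0.15,0,0.5],[0,0,0],0],[[-0.5,-0.6,0.2],[0,-0.06,0],0],[[-0.5,-0.8,0],[0,-0.12,0],0],[[-0.5,-0.9,0],[0,-0.12,0],0],[[-0.3,-0.9,0],[0,-0.12,0],0],[[-0.2,-0.9,0],[0,-0.12,0],0],[[-0.2,-0.9,0],[0,0,0],0],[[0,-0.5,0],[0,0,0],0],[[0,0,0],[0,0,0],0]]'

```text
clock: 8.85
position: [0.5574, -0.2618, 0.3584]
eef_rot: [[0.055, 0.998, -0.025], [0.998, -0.055, -0.003], [-0.005, -0.025, -1.0]]
wrist_force: [1.2, 0.7, -0.4]
grip_width: 0.501
```

```bash
python3 - <<'E'
from h import *
st()
a=snap("side","s4.png",1.5);b=snap("top")
def crop(r,x0,y0,w,h,s): return cv2.resize(r["pixels"][y0:y0+h,x0:x0+w,::-1],(w*s,h*s),interpolation=cv2.INTER_CUBIC)
cv2.imwrite("pics/c5.png",crop(b,175,140,100,70,8))
cv2.imwrite("pics/c6.png",crop(a,232,117,60,60,10))
E
```

```text
8.85 [ 0.5574 -0.2618  0.3584] F [ 1.2  0.7 -0.4] M [-0.03 -0.11  0.01] w 0.501 yaw_y -3.1 z [-0.025 -0.003 -1.   ] q [ 37.  36. -31.  81.  19.  70.   1.]
```

View pics/c5.png

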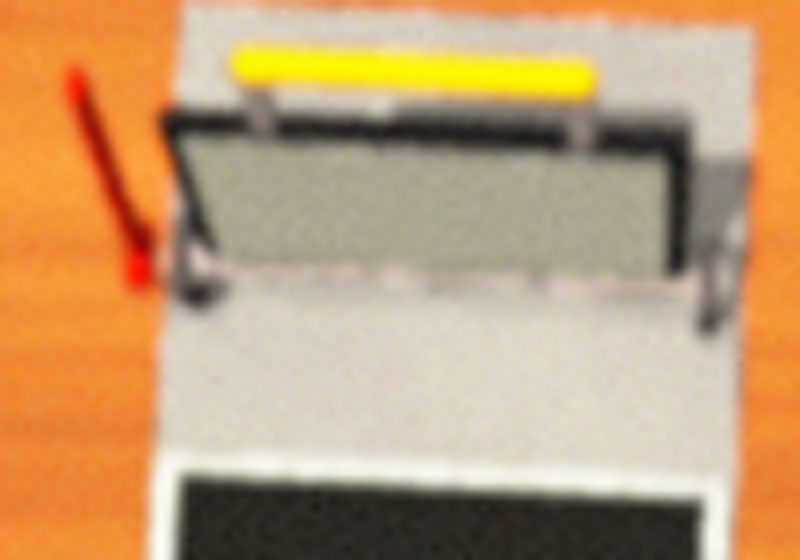

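View pics/c6.png

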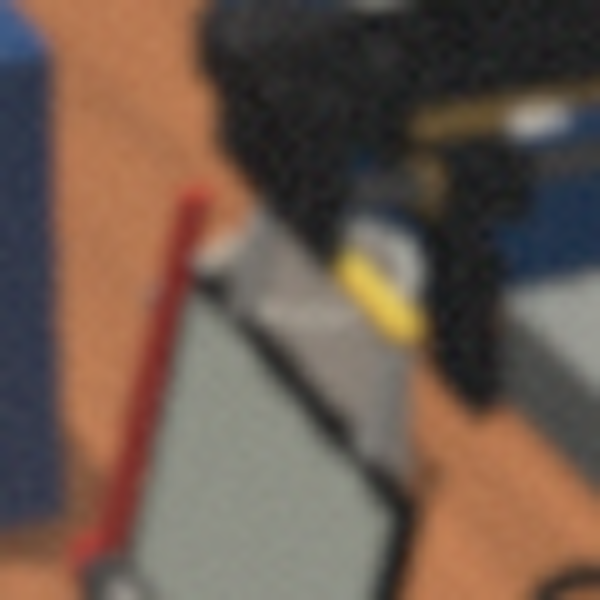

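```bash
sed -i 's/(.052,-.052)/(.058,-.058)/' fit.py; python3 - <<'E'
from fit import *
R={c:vision.read_camera(c) for c in("side","top")}
A=lambda u:np.array(u)/3+[170,130]
T=lambda u:np.array(u)/8+[175,140]
S=lambda u:np.array(u)/10+[232,117]
C=[A(u) for u in((82,207),(280,215),(75,315),(272,325))]
for ps in (None,S((195,190))):
  for b in ([T((230,63)),T((597,77))],[T((215,219)),T((594,234))]):
    x,r=fit(R,C,b,None,T((76,85)),ps)
    print(np.round(x,4));print(np.round(r.reshape(-1,2),1).tolist())
# red mask PCA and yellow mask subpixel in top
im=R["top"]["pixels"]; h=cv2.cvtColor(im,cv2.COLOR_RGB2HSV).astype(int)
y=(h[:,:,0]>22)&(h[:,:,0]<34)&(h[:,:,1]>150)&(h[:,:,2]>150); y[:, :200]=0;y[:,260:]=0;y[:140]=0;y[180:]=0
ys,xs=np.nonzero(y); print("yellow",xs.mean(),ys.mean(),len(xs))
w=model(x,0)
for t in (.2,.22,.24,.26,.28): print(t,np.round(proj(R["top"],w(bar(t,0))),2),np.round(proj(R["top"],w(ptr(t))),2),np.round(proj(R["side"],w(ptr(t))),2),np.round(proj(R["top"],w(ptr(t,0))),2))
E
```

```text
[ 0.459   0.0273 -0.0409  0.2245  0.239 ]
[[-0.3, -0.5], [0.1, 0.1], [-0.2, 0.2], [1.0, 0.2], [-0.2, -0.3], [0.3, 0.3], [-0.4, -0.0]]
[ 0.459   0.0273 -0.0415 -0.0549  0.2383]
[[-0.3, -0.5], [0.1, 0.1], [-0.2, 0.1], [1.0, 0.2], [0.3, -0.2], [-0.4, 0.2], [-0.3, -0.0]]
[ 0.4589  0.0272 -0.0412  0.2251  0.2497]
[[-0.2, -0.5], [0.2, 0.2], [-0.2, 0.2], [1.0, 0.3], [-0.1, -0.3], [0.4, 0.3], [-0.3, -0.6], [-0.8, -0.8]]
[ 0.4589  0.0271 -0.0422 -0.0542  0.2486]
[[-0.2, -0.5], [0.2, 0.2], [-0.2, 0.2], [1.0, 0.3], [0.4, -0.2], [-0.3, 0.2], [-0.2, -0.6], [-0.8, -0.8]]
yellow 226.44502617801047 148.41884816753927 191
0.2 [226.76 150.44] [184.04 152.68] [248.82 135.14] [192.65 171.86]
0.22 [226.87 149.1 ] [184.15 151.59] [249.61 135.14] [192.65 171.86]
0.24 [226.97 147.78] [184.27 150.52] [250.39 135.16] [192.65 171.86]
0.26 [227.08 146.47] [184.4  149.46] [251.17 135.2 ] [192.65 171.86]
0.28 [227.19 145.18] [184.53 148.41] [251.95 135.25] [192.65 171.86]
```

Call:
move_arm --motion '[[[0.2,-0.4,0.5],[0,0,0],0],[[0.2,-0.4,0.5],[0,0,0],0],[[0.2,-0.4,0.5],[0,0,0],0],[[0.2,-0.4,0.5],[0,0,0],0],[[0,0,0],[0,0,0],0],[[0,0,0],[0,0,0],0]]'

```text
clock: 9.65
position: [0.5996, -0.3338, 0.4577]
eef_rot: [[0.043, 0.999, -0.025], [0.999, -0.043, 0.001], [0.0, -0.025, -1.0]]
wrist_force: [0.3, 1.1, -0.7]
grip_width: 0.495
```

```bash
python3 - <<'E'
from fit import *
st()
a=snap("side");b=snap("top")
def crop(r,x0,y0,w,h,s): return cv2.resize(r["pixels"][y0:y0+h,x0:x0+w,::-1],(w*s,h*s),interpolation=cv2.INTER_CUBIC)
c=crop(a,232,117,60,60,10)
w=model([.459,.0272,-.0415],0)
cv2.imwrite("pics/c7.png",c)
for t,col in((.22,(255,255,0)),(.26,(0,0,0))):
    D=lambda q:tuple(int(v) for v in (proj(a,w(q))-[232,117]+.5)*10)
    cv2.line(c,D(ptr(t,0)),D(ptr(t)),col,1)
    L=lambda l,y:(.13+l*np.sin(t),y,.05+l*np.cos(t))
    for l1,y1,l2,y2 in((.01,.088,.135,.088),(.135,.088,.135,-.088),(.135,-.088,.01,-.088),(.18,.052,.18,-.052)): cv2.line(c,D(L(l1,y1)),D(L(l2,y2)),col,1)
cv2.imwrite("pics/c8.png",c)
# red rows
h=cv2.cvtColor(a["pixels"],cv2.COLOR_RGB2HSV).astype(int); im=a["pixels"].astype(int)
red=(im[:,:,0]-np.maximum(im[:,:,1],im[:,:,2]))
for r in range(134,176,2):
    row=red[r,238:258]-45; row=np.clip(row,0,None); print(r, row.tolist())
E
```

```text
9.65 [ 0.5996 -0.3338  0.4577] F [ 0.3  1.1 -0.7] M [-0.03 -0.05  0.02] w 0.495 yaw_y -2.5 z [-0.025  0.001 -1.   ] q [ 37.  40. -31.  54.  19.  92.  10.]
134 [11, 17, 17, 18, 17, 17, 16, 17, 16, 16, 14, 16, 18, 20, 22, 19, 18, 15, 4, 0]
136 [11, 15, 15, 16, 17, 17, 18, 16, 16, 19, 19, 29, 44, 52, 45, 31, 20, 17, 11, 1]
138 [8, 15, 16, 17, 17, 17, 16, 16, 16, 17, 21, 26, 34, 32, 23, 17, 14, 11, 0, 0]
140 [5, 13, 16, 15, 15, 17, 16, 17, 18, 19, 26, 34, 36, 27, 15, 9, 0, 0, 0, 0]
142 [1, 12, 14, 16, 12, 15, 17, 16, 19, 20, 26, 32, 24, 0, 0, 0, 0, 0, 0, 0]
144 [0, 14, 15, 15, 15, 16, 15, 17, 15, 16, 26, 32, 16, 0, 0, 0, 0, 0, 0, 0]
146 [0, 14, 14, 15, 16, 17, 14, 10, 5, 10, 24, 26, 1, 0, 0, 0, 0, 0, 0, 0]
148 [1, 14, 14, 18, 17, 17, 18, 16, 16, 24, 29, 10, 0, 0, 0, 0, 0, 0, 0, 0]
150 [0, 14, 17, 17, 18, 17, 17, 20, 26, 30, 28, 0, 0, 0, 0, 0, 0, 0, 0, 0]
152 [0, 13, 18, 18, 19, 17, 18, 22, 30, 32, 14, 0, 0, 0, 0, 0, 0, 0, 0, 0]
154 [0, 11, 18, 19, 18, 19, 21, 26, 31, 29, 1, 0, 0, 0, 0, 0, 0, 0, 0, 0]
156 [0, 12, 17, 17, 16, 16, 19, 29, 33, 15, 0, 0, 0, 0, 0, 0, 0, 0, 0, 0]
158 [0, 12, 17, 20, 18, 18, 22, 30, 26, 3, 0, 0, 0, 0, 0, 0, 0, 0, 0, 0]
160 [0, 2, 13, 19, 21, 22, 30, 30, 16, 0, 0, 0, 0, 0, 0, 0, 0, 0, 0, 0]
162 [0, 0, 4, 15, 22, 25, 29, 29, 7, 0, 0, 0, 0, 0, 0, 0, 0, 0, 0, 0]
164 [0, 0, 0, 4, 13, 27, 33, 21, 0, 0, 0, 0, 0, 0, 0, 0, 0, 0, 0, 0]
166 [0, 0, 0, 4, 16, 27, 30, 6, 0, 0, 0, 0, 0, 0, 0, 0, 0, 0, 0, 0]
168 [0, 0, 1, 10, 28, 32, 21, 0, 0, 0, 0, 0, 0, 0, 0, 0, 0, 0, 0, 0]
170 [1, 15, 35, 43, 36, 28, 5, 0, 0, 0, 0, 0, 0, 0, 0, 0, 0, 0, 0, 0]
172 [17, 36, 35, 18, 0, 0, 0, 0, 0, 0, 0, 0, 0, 0, 0, 0, 0, 0, 0, 0]
174 [15, 11, 0, 0, 0, 0, 0, 0, 0, 0, 0, 0, 0, 0, 0, 0, 0, 0, 0, 0]
```

View pics/c8.png

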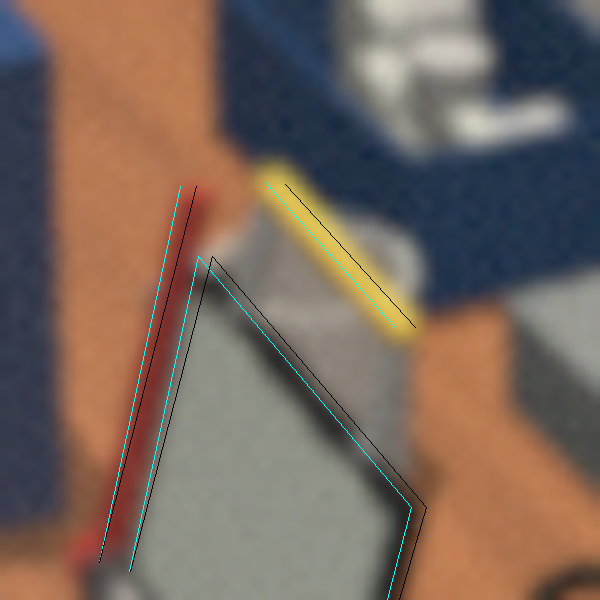

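View pics/c7.png

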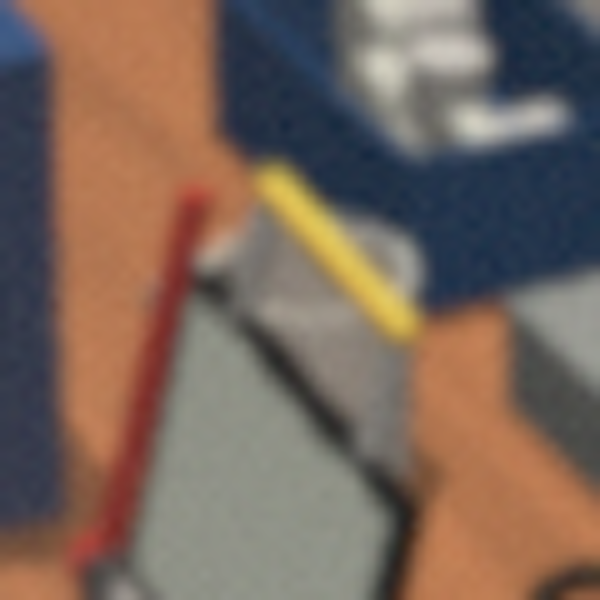

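```bash
python3 - <<'E'
from fit import *
from scipy.optimize import curve_fit
from scipy.special import erf
import warnings; warnings.simplefilter("ignore")
acc=[]
for k in range(3):
    a=vision.read_camera("side"); acc.append(a["pixels"].astype(float))
im=np.mean(acc,0)
def f(x,a,b,c,x1,wd,s): 
    e=lambda t:.5*(1+erf(t/s/1.414)); return a+(b-a)*e(x-x1)+(c-b)*e(x-x1-wd)
pts=[]
G=im[:,:,1]
for r in range(138,168):
    xc=250-(r-138)*.24; x=np.arange(int(xc)-7,int(xc)+8); y=G[r,x]
    try:
        p,_=curve_fit(f,x,y,[y[0],y.min()-10,y[-1],xc-1.2,2.6,.9],bounds=([0,0,0,xc-5,1.5,.5],[255,120,255,xc+4,4,1.6])); pts.append((r,p[3]+p[4]/2,p[4],p[5]))
    except Exception as e: pass
pts=np.array(pts); print(np.round(pts,2).tolist())
w=model([.459,.0272,-.0415],0)
good=pts[(pts[:,2]>1.6)&(pts[:,2]<3.9)]
c=np.polyfit(good[:,0],good[:,1],1); good=good[abs(np.polyval(c,good[:,0])-good[:,1])<.4]; c=np.polyfit(good[:,0],good[:,1],1)
print("slope",c[0], "at 137,165",np.polyval(c,[137,165]))
for t in (.2,.22,.24,.26,.28,.3):
    A=proj(a,w(ptr(t,.02)));B=proj(a,w(ptr(t,.15))); s=(B[0]-A[0])/(B[1]-A[1]); print(t,round(s,4),np.round([A[0]+s*(q-A[1]) for q in(137,165)],2))
# yellow bar in side: per-column fit of centroid of yellowness
Y=im[:,:,0]+im[:,:,1]-2*im[:,:,2]
for cc in range(261,272):
    col=np.clip(Y[128:156,cc]-90,0,None); print(cc,round((col*np.arange(128,156)).sum()/col.sum(),2),end=" ")
print()
for t in(.2,.22,.24,.26,.28):
    A=proj(a,w(bar(t,.052)));B=proj(a,w(bar(t,-.052))); print(t,np.round(A,2),np.round(B,2),[round(A[1]+(B[1]-A[1])*(q-A[0])/(B[0]-A[0]),2) for q in (262,266,270)])
E
```

```text
[[138.0, 250.69, 2.11, 1.33], [139.0, 250.47, 2.62, 1.21], [140.0, 250.22, 3.43, 0.89], [141.0, 249.88, 3.02, 0.87], [142.0, 249.51, 3.04, 0.68], [143.0, 249.38, 3.02, 0.67], [144.0, 249.42, 2.81, 1.03], [145.0, 249.98, 4.0, 1.6], [146.0, 248.35, 1.5, 1.02], [147.0, 248.14, 1.5, 1.05], [148.0, 248.06, 3.15, 0.74], [149.0, 247.98, 3.31, 0.8], [150.0, 247.82, 3.3, 1.0], [151.0, 247.65, 2.86, 1.25], [152.0, 247.39, 2.94, 1.17], [153.0, 247.17, 3.34, 1.07], [154.0, 246.96, 3.44, 1.07], [155.0, 246.73, 3.57, 0.99], [156.0, 246.45, 3.59, 0.96], [157.0, 246.24, 3.29, 1.04], [158.0, 246.01, 3.34, 0.99], [159.0, 245.91, 3.38, 0.86], [160.0, 245.7, 3.25, 0.8], [161.0, 245.61, 2.45, 0.92], [162.0, 245.41, 2.91, 0.85], [163.0, 245.32, 1.94, 1.17], [164.0, 245.09, 1.62, 1.25], [165.0, 244.78, 1.65, 1.27], [166.0, 244.39, 2.68, 1.18], [167.0, 244.27, 2.46, 1.21]]
slope -0.21662433961466546 at 137,165 [250.7183676  244.65288609]
0.2 -0.1958 [248.43 242.95]
0.22 -0.2168 [249.18 243.11]
0.24 -0.2378 [249.93 243.27]
0.26 -0.2588 [250.68 243.43]
0.28 -0.2797 [251.43 243.6 ]
0.3 -0.3008 [252.18 243.76]
261 137.26 262 138.33 263 139.41 264 140.55 265 141.7 266 142.83 267 143.89 268 145.01 269 146.12 270 147.19 271 148.08 
0.2 [257.18 134.83] [270.02 149.23] [np.float64(140.24), np.float64(144.72), np.float64(149.21)]
0.22 [258.15 134.84] [271.04 149.23] [np.float64(139.14), np.float64(143.6), np.float64(148.07)]
0.24 [259.12 134.86] [272.05 149.24] [np.float64(138.07), np.float64(142.52), np.float64(146.96)]
0.26 [260.08 134.91] [273.05 149.27] [np.float64(137.04), np.float64(141.47), np.float64(145.9)]
0.28 [261.03 134.98] [274.04 149.33] [np.float64(136.04), np.float64(140.46), np.float64(144.87)]
```

Mirror and pointer agree within the measuring noise: mirror about 0.23 rad and pointer about 0.235 rad, with side and top consistent and after release. On to the bin opening.

```bash
python3 - <<'E'
from h import *
a=snap("side");b=snap("top")
def crop(r,x0,y0,w,h,s): return cv2.resize(r["pixels"][y0:y0+h,x0:x0+w,::-1],(w*s,h*s),interpolation=cv2.INTER_CUBIC)
cv2.imwrite("pics/b1.png",crop(b,50,140,110,110,7)[:600])
cv2.imwrite("pics/b2.png",crop(a,155,95,90,75,8))
for k,u,s_ in caps(b): print(k,np.round(u,1),np.round(atz(b,u,.06 if u[0]>200 else .21),4))
for k,u,s_ in caps(a): print("side",k,np.round(u,1),np.round(atz(a,u,.055),4))
for c,r in(("top",b),("side",a)):
  for l in("flap_centre","button_top"): print(c,l,[(np.round(d["at"],1).tolist(),round(d["confidence"],2),np.round(atz(r,d["at"],.2),3)) for d in models.landmark_of(l,c)][:2])
E
```

```text
red [366.3 180.7] [ 0.5707 -0.37    0.06  ]
red [320.2 213.8] [ 0.474  -0.2376  0.06  ]
red [319.3 246.3] [ 0.3812 -0.2348  0.06  ]
green [346.7 150.5] [ 0.6581 -0.3146  0.06  ]
green [366.5 209.3] [ 0.488  -0.3698  0.06  ]
green [ 91.1 228.3] [0.4278 0.3576 0.21  ]
green [350.6 240.4] [ 0.3989 -0.3237  0.06  ]
side green [324.4 242.4] [ 0.6589 -0.3208  0.055 ]
side green [281.4 272.7] [ 0.4879 -0.3767  0.055 ]
top flap_centre [([99.6, 181.9], 0.76, array([0.546, 0.345, 0.2  ]))]
top button_top [([91.9, 228.6], 0.41, array([0.427, 0.36 , 0.2  ]))]
side flap_centre [([204.9, 116.0], 0.65, array([0.535, 0.333, 0.2  ]))]
side button_top [([175.2, 115.4], 0.38, array([0.437, 0.386, 0.2  ])), ([255.9, 332.6], 0.26, array([ 0.293, -0.629,  0.2  ]))]
```

View pics/b1.png

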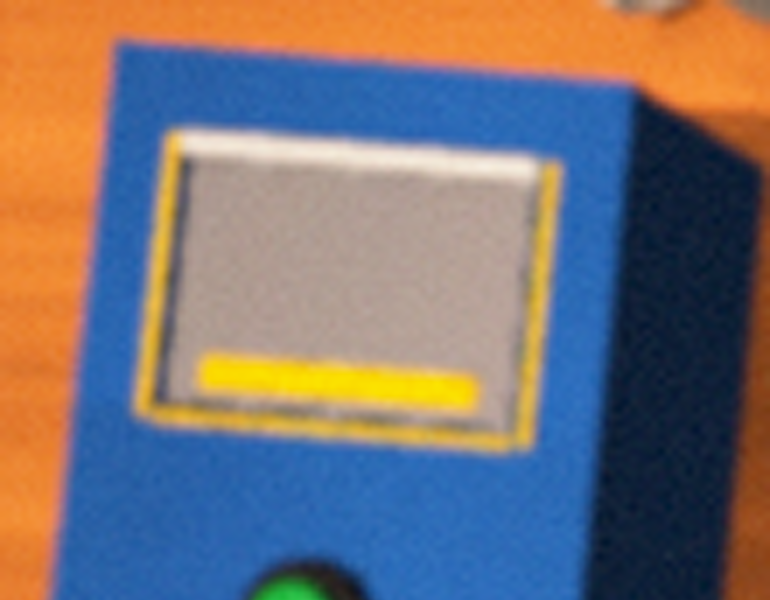

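View pics/b2.png

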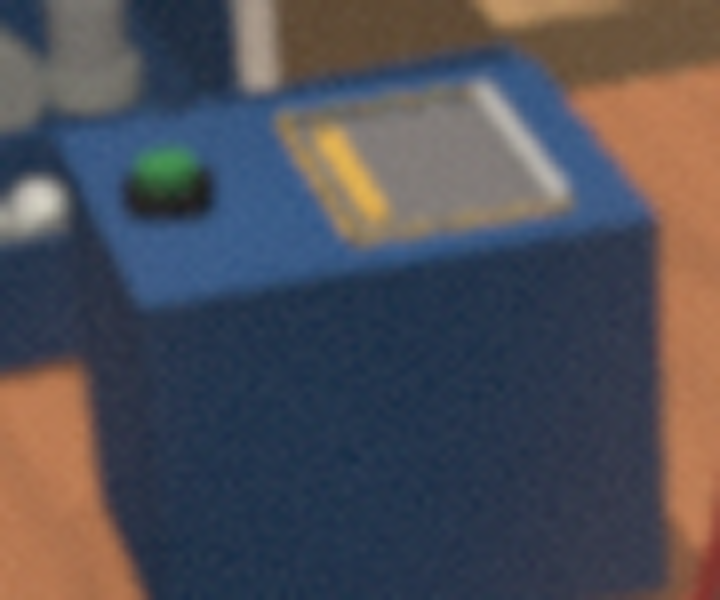

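```bash
python3 - <<'E'
from h import *
b=snap("top")
P={n:atz(b,np.array(u)/7+[50,140]-.5/7,.2) for n,u in dict(TLo=(168,130),TRo=(563,160),BLo=(135,415),BRo=(535,448),TLi=(183,145),TRi=(545,175),BLi=(155,402),BRi=(518,433)).items()}
for k,v in P.items(): print(k,np.round(v,4))
print("c_o",np.mean([P[k] for k in P if k[2]=='o'],0),"c_i",np.mean([P[k] for k in P if k[2]=='i'],0))
for s in "oi":
    print(np.linalg.norm(P["TL"+s]-P["TR"+s]),np.linalg.norm(P["BL"+s]-P["BR"+s]),np.linalg.norm(P["TL"+s]-P["BL"+s]),np.linalg.norm(P["TR"+s]-P["BR"+s]))
    for x,y in(("TR","TL"),("BR","BL")): d=P[y+s]-P[x+s]; print("y-dir yaw",np.degrees(np.arctan2(-d[0],d[1])))
    for x,y in(("BL","TL"),("BR","TR")): d=P[y+s]-P[x+s]; print("x-dir yaw",np.degrees(np.arctan2(d[1],d[0])))
c=np.mean([P[k] for k in P],0); a=np.radians(-5); print("button pred",c-.12*np.array([np.cos(a),np.sin(a),0]))
print("button",atz(b,(91.1,228.3),.215))
E
```

```text
TLo [0.605  0.4121 0.2   ]
TRo [0.5954 0.2683 0.2   ]
BLo [0.5007 0.4197 0.2   ]
BRo [0.49   0.2751 0.2   ]
TLi [0.5995 0.4065 0.2   ]
TRi [0.5898 0.2747 0.2   ]
BLi [0.5055 0.4128 0.2   ]
BRi [0.4954 0.2815 0.2   ]
c_o [0.54774673 0.34382569 0.2       ] c_i [0.54752926 0.34384585 0.2       ]
0.1441573432045265 0.14501797400718608 0.1045505265523032 0.10561839759078069
y-dir yaw -3.8129659099514392
y-dir yaw -4.235636175976125
x-dir yaw -4.175666649782901
x-dir yaw -3.7072633541890694
0.13216489592643155 0.13169915314912234 0.09423861176040706 0.09466273778416917
y-dir yaw -4.21333265481958
y-dir yaw -4.398750480674324
x-dir yaw -3.8171624675249918
x-dir yaw -4.101254447945899
button pred [0.42809463 0.35429446 0.2       ]
button [0.42775479 0.35550155 0.215     ]
```

```bash
python3 - <<'E'
from h import *
plan((.5705,-.369,.12),down(90))
E
```

```text
shift total(shares) [-0.564 -0.664 -6.758] turn total(shares) [ 0.04  -0.039  3.233] min rows 10.78
```

Call:
move_arm --motion '[[[-0.047,-0.055,-0.3],[0.003,-0.003,0.27],-0.3],[[-0.047,-0.055,-0.55],[0.003,-0.003,0.27],-0.3],[[-0.047,-0.055,-0.6],[0.003,-0.003,0.27],-0.3],[[-0.047,-0.055,-0.6],[0.003,-0.003,0.27],-0.3],[[-0.047,-0.055,-0.6],[0.003,-0.003,0.27],-0.3],[[-0.047,-0.055,-0.6],[0.003,-0.003,0.27],-0.3],[[-0.047,-0.055,-0.6],[0.003,-0.003,0.27],-0.3],[[-0.047,-0.055,-0.6],[0.003,-0.003,0.27],-0.3],[[-0.047,-0.055,-0.6],[0.003,-0.003,0.27],-0.3],[[-0.047,-0.055,-0.6],[0.003,-0.003,0.27],-0.3],[[-0.047,-0.055,-0.6],[0.003,-0.003,0.27],-0.3],[[-0.047,-0.055,-0.5],[0.003,-0.003,0.27],-0.3],[[0,0,0],[0,0,0],-0.3],[[0,0,0],[0,0,0],-0.3]]'

```text
clock: 11.65
position: [0.5708, -0.3688, 0.1208]
eef_rot: [[-1.0, 0.0, 0.001], [0.0, 1.0, -0.002], [-0.001, -0.002, -1.0]]
wrist_force: [0.2, 0.4, 0.1]
grip_width: 0.649
```

```bash
python3 - <<'E'
from h import *
st(); plan((.5705,-.369,.034),down(90))
b=snap("top"); a=snap("side","s5.png",1.5)
for k,u,s_ in caps(b): print(k,np.round(u,1),np.round(atz(b,u,.06),4))
E
```

```text
11.65 [ 0.5708 -0.3688  0.1208] F [0.2 0.4 0.1] M [ 0.06 -0.13  0.04] w 0.649 yaw_y 90.0 z [ 0.001 -0.002 -1.   ] q [ 51.  59. -46.  84.  47.  58.  82.]
shift total(shares) [-0.006 -0.003 -1.735] turn total(shares) [0.003 0.002 0.001] min rows 1.74
red [320.2 213.8] [ 0.474  -0.2376  0.06  ]
red [319.2 246.3] [ 0.3812 -0.2346  0.06  ]
green [346.7 150.5] [ 0.6581 -0.3146  0.06  ]
green [366.4 209.4] [ 0.488  -0.3695  0.06  ]
green [ 91.1 228.2] [0.4267 0.4196 0.06  ]
green [350.4 240.2] [ 0.3995 -0.3233  0.06  ]
```

View pics/s5.png

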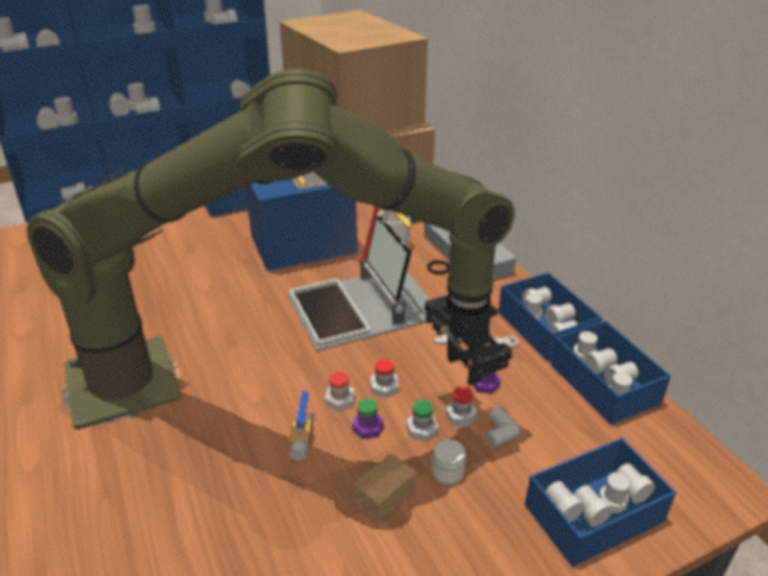

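The gripper is above the red coupling at side (461,400); nothing else lies under the fingers. Descend and grip.

Call:
move_arm --motion '[[[0,0,-0.3],[0,0,0],-0.3],[[0,0,-0.4],[0,0,0],-0.3],[[0,0,-0.4],[0,0,0],-0.3],[[0,0,-0.4],[0,0,0],-0.3],[[0,0,-0.235],[0,0,0],-0.3],[[0,0,0],[0,0,0],-0.3],[[0,0,0],[0,0,0],0],[[0,0,0],[0,0,0],0.5],[[0,0,0],[0,0,0],1],[[0,0,0],[0,0,0],1],[[0,0,0],[0,0,0],1],[[0,0,0.2],[0,0,0],1],[[0,0,0.5],[0,0,0],1],[[0,0,0.7],[0,0,0],1],[[0,0,0.7],[0,0,0],1],[[0,0,0],[0,0,0],1]]' --squeeze 30

```text
clock: 13.35
position: [0.5737, -0.3685, 0.1442]
eef_rot: [[-1.0, -0.004, 0.009], [-0.004, 1.0, -0.004], [-0.009, -0.004, -1.0]]
wrist_force: [1.6, 0.6, -2.5]
grip_width: 0.402
```

```bash
python3 - <<'E'
from h import *
st(); plan((.542,.344,.33),down(86))
E
```

```text
13.35 [ 0.5737 -0.3685  0.1442] F [ 1.6  0.6 -2.5] M [ 0.04 -0.24  0.02] w 0.402 yaw_y 90.2 z [ 0.009 -0.004 -1.   ] q [ 51.  57. -47.  83.  46.  59.  83.]
shift total(shares) [-0.633 14.251  3.717] turn total(shares) [ 0.009  0.018 -0.147] min rows 14.25
```

Held (opening 35 mm, +2.5 N weight). Carry high to the bin.

Call:
move_arm --motion '[[[0,0.2,0.5],[0,0,0],1],[[0,0.5,0.7],[0,0,0],1],[[0,0.8,0.7],[0,0.002,-0.01],1],[[0,0.8,0.7],[0,0.002,-0.01],1],[[-0.05,0.8,0.7],[0,0.002,-0.01],1],[[-0.05,0.8,0.4],[0,0.002,-0.01],1],[[-0.05,0.8,0],[0,0.002,-0.01],1],[[-0.05,0.8,0],[0,0.002,-0.01],1],[[-0.05,0.8,0],[0,0.002,-0.01],1],[[-0.05,0.8,0],[0,0.002,-0.01],1],[[-0.05,0.8,0],[0,0.002,-0.01],1],[[-0.05,0.8,0],[0,0,-0.01],1],[[-0.05,0.8,0],[0,0,-0.01],1],[[-0.05,0.8,0],[0,0,-0.01],1],[[-0.05,0.8,0],[0,0,-0.01],1],[[-0.05,0.8,0],[0,0,-0.01],1],[[-0.05,0.8,0],[0,0,0],1],[[-0.03,0.8,0],[0,0,0],1],[[0,0.5,0],[0,0,0],1],[[0,0.2,0],[0,0,0],1]]'

```text
clock: 15.35
position: [0.5344, 0.3372, 0.3162]
eef_rot: [[-0.998, 0.062, -0.011], [0.062, 0.998, -0.001], [0.011, -0.002, -1.0]]
wrist_force: [-0.3, -0.5, -2.3]
grip_width: 0.398
```

```bash
python3 - <<'E'
from h import *
st(); plan((.542,.344,.33),down(86))
a=snap("side","s6.png",1.5); b=snap("top","t6.png",1.5)
E
```

```text
15.35 [0.5344 0.3372 0.3162] F [-0.3 -0.5 -2.3] M [ 0.05 -0.09 -0.03] w 0.398 yaw_y 86.5 z [-0.011 -0.001 -1.   ] q [-12.  43. -49.  82.  32.  71.  23.]
shift total(shares) [0.151 0.137 0.276] turn total(shares) [ 0.002 -0.023 -0.016] min rows 0.28
```

View pics/s6.png

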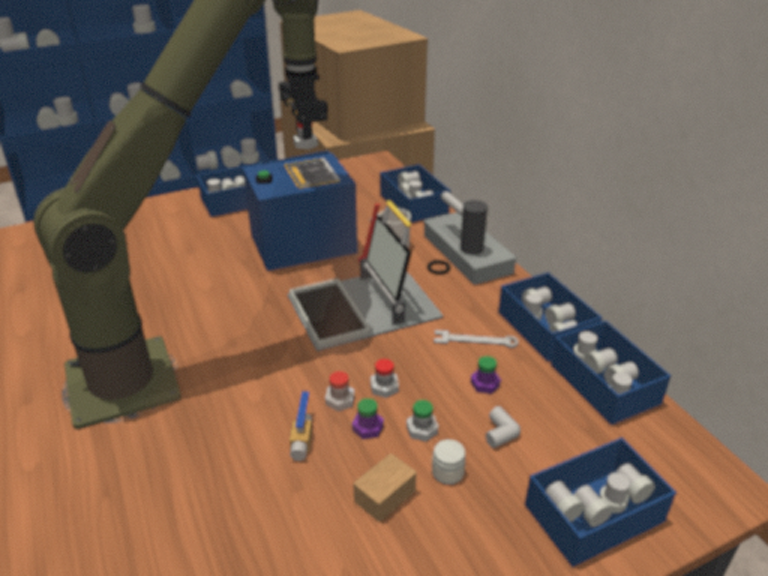

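Call:
move_arm --motion '[[[0.15,0.13,0],[0,-0.023,-0.016],1],[[0,0,0],[0,0,0],1],[[0,0,0],[0,0,0],1]]'

```text
clock: 15.75
position: [0.5449, 0.3391, 0.3173]
eef_rot: [[-0.997, 0.077, 0.003], [0.077, 0.997, -0.003], [-0.003, -0.003, -1.0]]
wrist_force: [-0.6, -0.7, -3.5]
grip_width: 0.399
```

```bash
python3 - <<'E'
from h import *
st(); plan((.542,.344,.164),down(86))
E
```

```text
15.75 [0.5449 0.3391 0.3173] F [-0.6 -0.7 -3.5] M [ 0.08 -0.19  0.01] w 0.399 yaw_y 85.6 z [ 0.003 -0.003 -1.   ] q [-12.  43. -48.  80.  33.  71.  22.]
shift total(shares) [-0.058  0.099 -3.065] turn total(shares) [0.006 0.006 0.014] min rows 3.07
```

Call:
move_arm --motion '[[[-0.03,0.1,-0.2],[0,0,0],1],[[-0.03,0,-0.4],[0,0,0],1],[[0,0,-0.5],[0,0,0],1],[[0,0,-0.4],[0,0,0],1],[[0,0,-0.3],[0,0,0],1],[[0,0,-0.3],[0,0,0],1],[[0,0,-0.3],[0,0,0],1],[[0,0,-0.3],[0,0,0],1],[[0,0,-0.3],[0,0,0],1],[[0,0,-0.06],[0,0,0],1],[[0,0,0],[0,0,0],1],[[0,0,0],[0,0,0],1]]'

```text
clock: 16.95
position: [0.54, 0.3453, 0.1637]
eef_rot: [[-0.997, 0.074, 0.0], [0.074, 0.997, -0.003], [-0.001, -0.003, -1.0]]
wrist_force: [-4.9, 0.2, -3.4]
grip_width: 0.399
```

```bash
python3 - <<'E'
from h import *
st()
a=snap("side"); b=snap("top")
def crop(r,x0,y0,w,h,s): return cv2.resize(r["pixels"][y0:y0+h,x0:x0+w,::-1],(w*s,h*s),interpolation=cv2.INTER_CUBIC)
cv2.imwrite("pics/s7.png",np.hstack([crop(a,155,40,90,120,4),crop(b,50,140,110,120,4)]))
E
```

```text
16.95 [0.54   0.3453 0.1637] F [-4.9  0.2 -3.4] M [0.14 0.99 0.02] w 0.399 yaw_y 85.8 z [ 0.    -0.003 -1.   ] q [-15.  52. -43.  90.  41.  55.  14.]
```

View pics/s7.png

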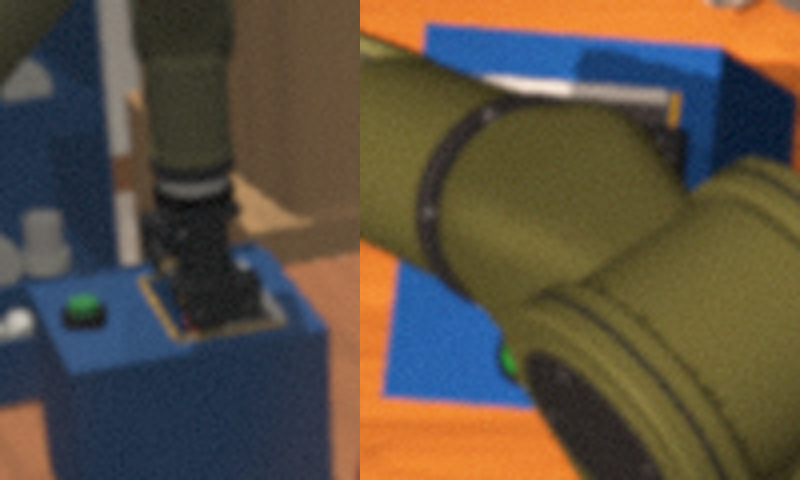

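Pushed 70 mm through; the flap pushes back at 5 N. Release, then rise.

Call:
move_arm --motion '[[[0,0,0],[0,0,0],-0.45],[[0,0,0],[0,0,0],-0.45],[[0,0,0],[0,0,0],-0.45],[[0,0,0],[0,0,0],-0.45],[[0,0,0],[0,0,0],-0.45],[[0,0,0.2],[0,0,0],-0.45],[[0,0,0.3],[0,0,0],-0.45],[[0,0,0.4],[0,0,0],-0.45],[[0,0,0.5],[0,0,0],-0.45],[[0,0,0.6],[0,0,0],-0.3],[[0,0,0.7],[0,0,0],-0.3],[[0,0,0.6],[0,0,0],-0.3],[[0,0,0],[0,0,0],-0.3]]'

```text
clock: 18.35
position: [0.5433, 0.3476, 0.3357]
eef_rot: [[-0.997, 0.076, 0.012], [0.076, 0.997, 0.005], [-0.011, 0.006, -1.0]]
wrist_force: [0.2, 0.4, 0.1]
grip_width: 0.653
```

```bash
python3 - <<'E'
from h import *
st()
a=snap("side"); b=snap("top")
def crop(r,x0,y0,w,h,s): return cv2.resize(r["pixels"][y0:y0+h,x0:x0+w,::-1],(w*s,h*s),interpolation=cv2.INTER_CUBIC)
cv2.imwrite("pics/s8.png",np.hstack([crop(a,155,60,90,100,4),crop(b,50,140,110,100,4)]))
for k,u,s_ in caps(b): print(k,np.round(u,1),np.round(atz(b,u,.06),4))
plan((.474,-.2376,.12),down(90))
E
```

```text
18.35 [0.5433 0.3476 0.3357] F [0.2 0.4 0.1] M [ 0.07 -0.17 -0.01] w 0.653 yaw_y 85.6 z [ 0.012  0.005 -1.   ] q [-13.  42. -49.  79.  32.  72.  22.]
red [320.1 213.9] [ 0.4738 -0.2374  0.06  ]
red [319.2 246.4] [ 0.3808 -0.2345  0.06  ]
green [346.7 150.5] [ 0.6581 -0.3146  0.06  ]
green [366.4 209.3] [ 0.488  -0.3695  0.06  ]
green [350.4 240.2] [ 0.3996 -0.3233  0.06  ]
shift total(shares) [ -1.364 -11.662  -4.218] turn total(shares) [0.001 0.012 0.151] min rows 11.66
```

View pics/s8.png

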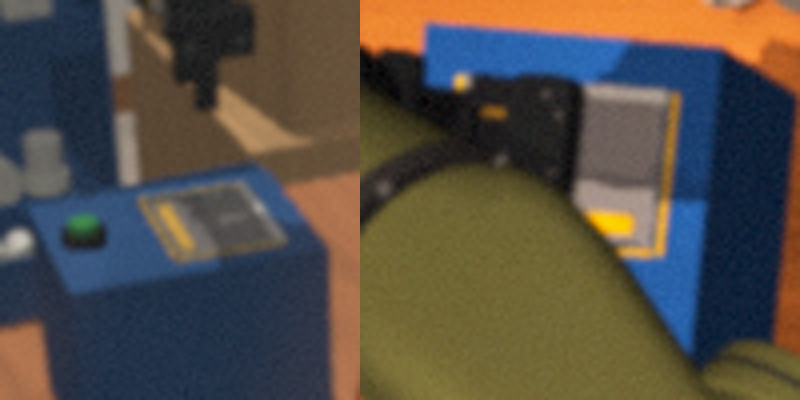

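The flap is level and closed and the coupling is gone; the others haven't moved. Next scrap at (0.474,-0.238).

Call:
move_arm --motion '[[[0,-0.2,0],[0,0,0],-0.3],[[0,-0.4,0],[0,0,0],-0.3],[[-0.09,-0.75,0],[0,0,0.01],-0.3],[[-0.09,-0.75,0],[0,0,0.01],-0.3],[[-0.09,-0.75,0],[0,0,0.01],-0.3],[[-0.09,-0.75,0],[0,0,0.01],-0.3],[[-0.09,-0.75,0],[0,0,0.01],-0.3],[[-0.09,-0.75,0],[0,0,0.01],-0.3],[[-0.09,-0.75,0],[0,0,0.01],-0.3],[[-0.09,-0.75,0],[0,0,0.01],-0.3],[[-0.09,-0.75,0],[0,0,0.01],-0.3],[[-0.09,-0.75,0],[0,0,0.01],-0.3],[[-0.09,-0.75,0],[0,0,0.01],-0.3],[[-0.09,-0.75,0],[0,0,0.01],-0.3],[[-0.09,-0.75,0],[0,0,0.01],-0.3],[[-0.09,-0.75,0],[0,0,0.01],-0.3],[[-0.1,-0.4,-0.5],[0,0.006,0.01],-0.3],[[0,-0.15,-0.9],[0,0.006,0],-0.3],[[0,0,-1],[0,0,0],-0.3],[[0,0,-0.8],[0,0,0],-0.3]]'

```text
clock: 20.45
position: [0.4707, -0.2381, 0.1661]
eef_rot: [[-1.0, 0.001, -0.007], [0.001, 1.0, -0.001], [0.007, -0.001, -1.0]]
wrist_force: [0.8, -0.1, -0.5]
grip_width: 0.649
```

Call:
move_arm --motion '[[[0,0,-0.4],[0,0,0],-0.3],[[0,0,0],[0,0,0],-0.3],[[0,0,0],[0,0,0],-0.3]]'

```text
clock: 20.75
position: [0.4727, -0.2371, 0.1493]
eef_rot: [[-1.0, -0.0, -0.004], [-0.0, 1.0, -0.001], [0.004, -0.001, -1.0]]
wrist_force: [-0.0, 0.4, 0.3]
grip_width: 0.65
```

```bash
python3 - <<'E'
from h import *
st(); plan((.474,-.2376,.034),down(90))
a=snap("side","s9.png",1.5)
E
```

```text
20.75 [ 0.4727 -0.2371  0.1493] F [-0.   0.4  0.3] M [ 0.05 -0.11 -0.  ] w 0.65 yaw_y 90.0 z [-0.004 -0.001 -1.   ] q [ 48.  48. -45. 110.  49.  44.  64.]
shift total(shares) [ 0.026 -0.01  -2.307] turn total(shares) [ 0.002 -0.008 -0.   ] min rows 2.31
```

View pics/s9.png

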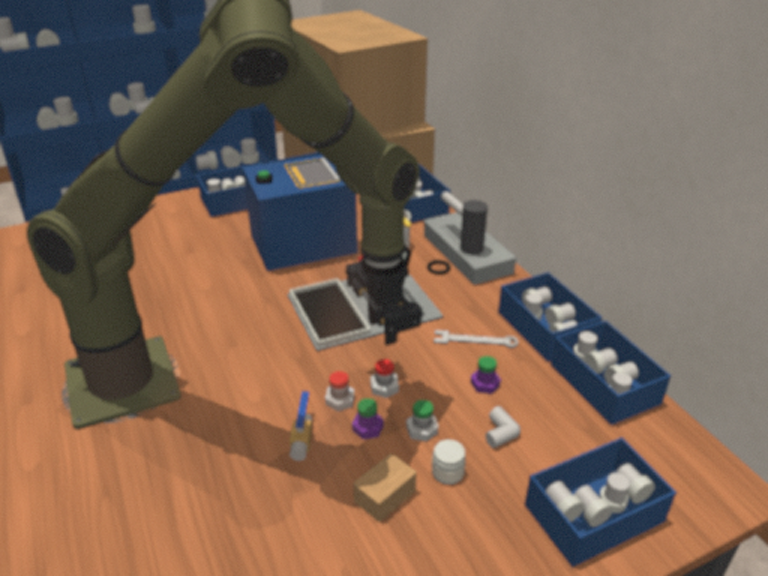

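Above the red coupling at side (384,375). Descend, grip, lift.

Call:
move_arm --motion '[[[0.02,0,-0.4],[0,-0.008,0],-0.3],[[0,0,-0.5],[0,0,0],-0.3],[[0,0,-0.5],[0,0,0],-0.3],[[0,0,-0.5],[0,0,0],-0.3],[[0,0,-0.4],[0,0,0],-0.3],[[0,0,0],[0,0,0],-0.3],[[0,0,0],[0,0,0],0],[[0,0,0],[0,0,0],0.5],[[0,0,0],[0,0,0],1],[[0,0,0],[0,0,0],1],[[0,0,0],[0,0,0],1],[[0,0,0.2],[0,0,0],1],[[0,0,0.5],[0,0,0],1],[[0,0,0.7],[0,0,0],1],[[0,0,0.7],[0,0,0],1],[[0,0,0.7],[0,0,0],1],[[0,0,0.7],[0,0,0],1],[[0,0,0.7],[0,0,0],1],[[0,0,0.7],[0,0,0],1],[[0,0,0.5],[0,0,0],1]]'

```text
clock: 22.8
position: [0.474, -0.2362, 0.3071]
eef_rot: [[-1.0, -0.002, 0.003], [-0.002, 1.0, -0.001], [-0.003, -0.001, -1.0]]
wrist_force: [0.6, -0.4, -2.4]
grip_width: 0.398
```

```bash
python3 - <<'E'
from h import *
st(); plan((.542,.344,.32),down(86))
E
```

```text
22.8 [ 0.474  -0.2362  0.3071] F [ 0.6 -0.4 -2.4] M [ 0.02 -0.18 -0.01] w 0.398 yaw_y 90.1 z [ 0.003 -0.001 -1.   ] q [ 54.  36. -55. 101.  34.  61.  77.]
shift total(shares) [ 1.36  11.603  0.258] turn total(shares) [ 0.003  0.005 -0.143] min rows 11.6
```

Call:
move_arm --motion '[[[0,0.2,0],[0,0,0],1],[[0,0.4,0],[0,0,0],1],[[0.1,0.75,0],[0,0,-0.01],1],[[0.1,0.75,0],[0,0,-0.01],1],[[0.1,0.75,0],[0,0,-0.01],1],[[0.1,0.75,0],[0,0,-0.01],1],[[0.1,0.75,0],[0,0,-0.01],1],[[0.1,0.75,0],[0,0,-0.01],1],[[0.1,0.75,0],[0,0,-0.01],1],[[0.1,0.75,0],[0,0,-0.01],1],[[0.1,0.75,0],[0,0,-0.01],1],[[0.1,0.75,0],[0,0,-0.01],1],[[0.1,0.75,0],[0,0,-0.01],1],[[0.1,0.75,0],[0,0,-0.01],1],[[0.1,0.75,0],[0,0,-0.01],1],[[0.06,0.75,0],[0,0,-0.01],1],[[0,0.4,0],[0,0,0],1],[[0,0.1,0],[0,0,0],1],[[0,0,0],[0,0,0],1],[[0,0,0],[0,0,0],1]]'

```text
clock: 24.8
position: [0.5422, 0.3411, 0.3036]
eef_rot: [[-0.997, 0.071, 0.0], [0.071, 0.997, -0.004], [-0.001, -0.004, -1.0]]
wrist_force: [0.8, -0.8, -2.8]
grip_width: 0.402
```

```bash
python3 - <<'E'
from h import *
st(); plan((.542,.344,.164),down(86))
E
```

```text
24.8 [0.5422 0.3411 0.3036] F [ 0.8 -0.8 -2.8] M [-0.   -0.13  0.04] w 0.402 yaw_y 85.9 z [ 0.    -0.004 -1.   ] q [-13.  43. -47.  82.  33.  69.  22.]
shift total(shares) [-0.004  0.059 -2.792] turn total(shares) [0.008 0.    0.002] min rows 2.79
```

Call:
move_arm --motion '[[[0,0.06,-0.2],[0,0,0],1],[[0,0,-0.4],[0,0,0],1],[[0,0,-0.4],[0,0,0],1],[[0,0,-0.4],[0,0,0],1],[[0,0,-0.3],[0,0,0],1],[[0,0,-0.3],[0,0,0],1],[[0,0,-0.3],[0,0,0],1],[[0,0,-0.3],[0,0,0],1],[[0,0,-0.2],[0,0,0],1],[[0,0,0],[0,0,0],1],[[0,0,0],[0,0,0],1]]'

```text
clock: 25.9
position: [0.54, 0.3462, 0.1641]
eef_rot: [[-0.998, 0.069, -0.003], [0.069, 0.998, -0.002], [0.003, -0.002, -1.0]]
wrist_force: [-7.1, 0.6, 0.2]
grip_width: 0.404
```

Call:
move_arm --motion '[[[0,0,0],[0,0,0],-0.45],[[0,0,0],[0,0,0],-0.45],[[0,0,0],[0,0,0],-0.45],[[0,0,0],[0,0,0],-0.45],[[0,0,0],[0,0,0],-0.45],[[0,0,0.2],[0,0,0],-0.45],[[0,0,0.3],[0,0,0],-0.45],[[0,0,0.4],[0,0,0],-0.45],[[0,0,0.5],[0,0,0],-0.45],[[0,0,0.6],[0,0,0],-0.3],[[0,0,0.7],[0,0,0],-0.3],[[0,0,0.6],[0,0,0],-0.3],[[0,0,0],[0,0,0],-0.3]]'

```text
clock: 27.2
position: [0.5444, 0.3478, 0.3358]
eef_rot: [[-0.997, 0.071, 0.01], [0.071, 0.997, 0.005], [-0.01, 0.006, -1.0]]
wrist_force: [-0.7, 0.6, 0.9]
grip_width: 0.654
```

```bash
python3 - <<'E'
from h import *
st()
a=snap("side"); b=snap("top")
def crop(r,x0,y0,w,h,s): return cv2.resize(r["pixels"][y0:y0+h,x0:x0+w,::-1],(w*s,h*s),interpolation=cv2.INTER_CUBIC)
cv2.imwrite("pics/s10.png",np.hstack([crop(a,155,60,90,100,4),crop(b,50,140,110,100,4)]))
for k,u,s_ in caps(b): print(k,np.round(u,1),np.round(atz(b,u,.06),4))
plan((.381,-.2346,.15),down(90))
E
```

```text
27.2 [0.5444 0.3478 0.3358] F [-0.7  0.6  0.9] M [ 0.07 -0.15 -0.04] w 0.654 yaw_y 85.9 z [ 0.01   0.005 -1.   ] q [-13.  42. -48.  79.  32.  72.  23.]
red [319.2 246.4] [ 0.381  -0.2344  0.06  ]
green [346.7 150.5] [ 0.6581 -0.3146  0.06  ]
green [366.4 209.3] [ 0.4881 -0.3695  0.06  ]
green [350.4 240.2] [ 0.3996 -0.3233  0.06  ]
shift total(shares) [ -3.244 -11.608  -3.619] turn total(shares) [0.001 0.009 0.142] min rows 11.61
```

View pics/s10.png

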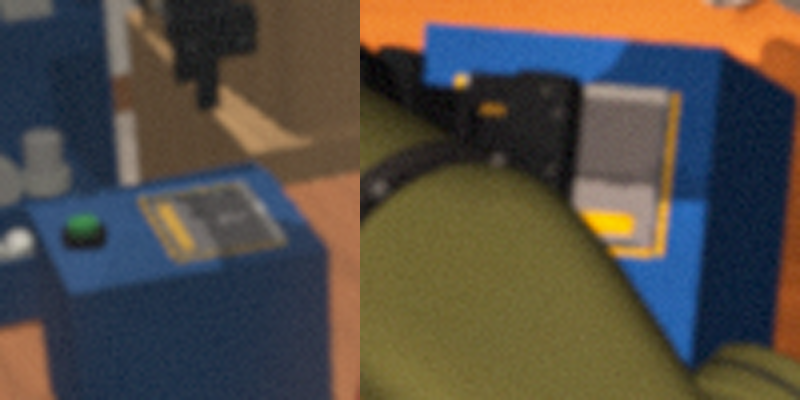

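Flap closed again. Last scrap at (0.381,-0.2345).

Call:
move_arm --motion '[[[0,-0.2,0],[0,0,0],-0.3],[[0,-0.4,0],[0,0,0],-0.3],[[0,-0.75,0],[0,0,0.01],-0.3],[[0,-0.75,0],[0,0,0.01],-0.3],[[0,-0.75,0],[0,0,0.01],-0.3],[[0,-0.75,0],[0,0,0.01],-0.3],[[-0.2,-0.75,0],[0,0,0.01],-0.3],[[-0.3,-0.75,0],[0,0,0.01],-0.3],[[-0.3,-0.75,0],[0,0,0.01],-0.3],[[-0.3,-0.75,0],[0,0,0.01],-0.3],[[-0.3,-0.75,0],[0,0,0.01],-0.3],[[-0.3,-0.75,0],[0,0,0.01],-0.3],[[-0.3,-0.75,0],[0,0,0.01],-0.3],[[-0.3,-0.75,0],[0,0,0.01],-0.3],[[-0.3,-0.75,0],[0,0,0.01],-0.3],[[-0.3,-0.75,-0.3],[0,0,0.01],-0.3],[[-0.2,-0.4,-0.5],[0,0.005,0],-0.3],[[-0.1,-0.1,-0.9],[0,0.005,0],-0.3],[[0,0,-0.9],[0,0,0],-0.3],[[0,0,-0.7],[0,0,0],-0.3]]'

```text
clock: 29.3
position: [0.3795, -0.2346, 0.1617]
eef_rot: [[-1.0, 0.002, -0.008], [0.002, 1.0, 0.0], [0.008, 0.0, -1.0]]
wrist_force: [0.1, -0.0, 0.2]
grip_width: 0.652
```

Call:
move_arm --motion '[[[0,0,-0.3],[0,0,0],-0.3],[[0,0,0],[0,0,0],-0.3],[[0,0,0],[0,0,0],-0.3]]'

```text
clock: 29.6
position: [0.3816, -0.2341, 0.1494]
eef_rot: [[-1.0, -0.0, -0.005], [-0.0, 1.0, -0.001], [0.005, -0.001, -1.0]]
wrist_force: [-0.1, 0.6, -0.1]
grip_width: 0.644
```

```bash
python3 - <<'E'
from h import *
st(); plan((.381,-.2346,.034),down(90))
a=snap("side","s11.png",1.5)
E
```

```text
29.6 [ 0.3816 -0.2341  0.1494] F [-0.1  0.6 -0.1] M [ 0.02 -0.13 -0.04] w 0.644 yaw_y 90.0 z [-0.005 -0.001 -1.   ] q [ 51.  42. -42. 124.  53.  34.  60.]
shift total(shares) [-0.013 -0.011 -2.307] turn total(shares) [ 0.002 -0.01  -0.   ] min rows 2.31
```

View pics/s11.png

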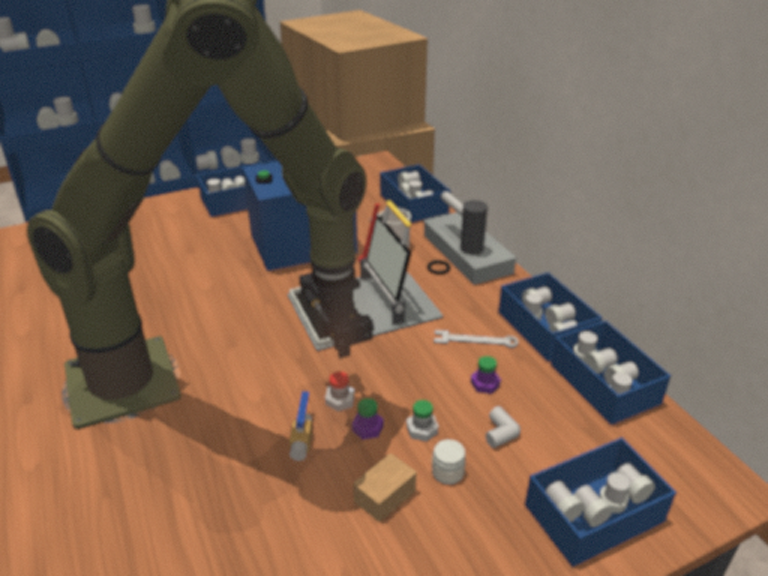

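Above the last red coupling at side (340,385), with the valve and the purple one clear of the fingers.

Call:
move_arm --motion '[[[-0.01,0,-0.4],[0,-0.01,0],-0.3],[[0,0,-0.5],[0,0,0],-0.3],[[0,0,-0.5],[0,0,0],-0.3],[[0,0,-0.5],[0,0,0],-0.3],[[0,0,-0.4],[0,0,0],-0.3],[[0,0,0],[0,0,0],-0.3],[[0,0,0],[0,0,0],0],[[0,0,0],[0,0,0],0.5],[[0,0,0],[0,0,0],1],[[0,0,0],[0,0,0],1],[[0,0,0],[0,0,0],1],[[0,0,0.2],[0,0,0],1],[[0,0,0.5],[0,0,0],1],[[0,0,0.7],[0,0,0],1],[[0,0,0.7],[0,0,0],1],[[0,0,0.7],[0,0,0],1],[[0,0,0.7],[0,0,0],1],[[0,0,0.7],[0,0,0],1],[[0,0,0.7],[0,0,0],1],[[0,0,0.5],[0,0,0],1]]'

```text
clock: 31.65
position: [0.3814, -0.2336, 0.3066]
eef_rot: [[-1.0, -0.001, 0.002], [-0.001, 1.0, -0.002], [-0.002, -0.002, -1.0]]
wrist_force: [0.4, -0.3, -2.7]
grip_width: 0.402
```

```bash
python3 - <<'E'
from h import *
st(); plan((.542,.344,.32),down(86))
E
```

```text
31.65 [ 0.3814 -0.2336  0.3066] F [ 0.4 -0.3 -2.7] M [-0.   -0.23  0.02] w 0.402 yaw_y 90.0 z [ 0.002 -0.002 -1.   ] q [ 61.  29. -54. 113.  30.  53.  82.]
shift total(shares) [ 3.213 11.551  0.268] turn total(shares) [ 0.004  0.004 -0.141] min rows 11.55
```

Call:
move_arm --motion '[[[0.1,0.2,0],[0,0,0],1],[[0.2,0.4,0],[0,0,0],1],[[0.35,0.75,0],[0,0,-0.01],1],[[0.35,0.75,0],[0,0,-0.01],1],[[0.35,0.75,0],[0,0,-0.01],1],[[0.35,0.75,0],[0,0,-0.01],1],[[0.35,0.75,0],[0,0,-0.01],1],[[0.35,0.75,0],[0,0,-0.01],1],[[0.3,0.75,0],[0,0,-0.01],1],[[0.3,0.75,0],[0,0,-0.01],1],[[0.2,0.75,0],[0,0,-0.01],1],[[0,0.75,0],[0,0,-0.01],1],[[0,0.75,0],[0,0,-0.01],1],[[0,0.75,0],[0,0,-0.01],1],[[0,0.75,0],[0,0,-0.01],1],[[0,0.75,0],[0,0,-0.01],1],[[0,0.35,0],[0,0,0],1],[[0,0.1,0],[0,0,0],1],[[0,0,0],[0,0,0],1],[[0,0,0],[0,0,0],1]]'

```text
clock: 33.65
position: [0.5419, 0.3416, 0.3035]
eef_rot: [[-0.997, 0.071, 0.0], [0.071, 0.997, -0.004], [-0.001, -0.004, -1.0]]
wrist_force: [1.3, -0.3, -2.7]
grip_width: 0.403
```

```bash
python3 - <<'E'
from h import *
st(); plan((.542,.344,.164),down(86))
E
```

```text
33.65 [0.5419 0.3416 0.3035] F [ 1.3 -0.3 -2.7] M [ 0.02 -0.12 -0.03] w 0.403 yaw_y 85.9 z [ 0.    -0.004 -1.   ] q [-14.  43. -44.  82.  31.  68.  23.]
shift total(shares) [ 2.000e-03  4.700e-02 -2.789e+00] turn total(shares) [0.009 0.001 0.002] min rows 2.79
```

Call:
move_arm --motion '[[[0,0.05,-0.2],[0,0,0],1],[[0,0,-0.4],[0,0,0],1],[[0,0,-0.4],[0,0,0],1],[[0,0,-0.4],[0,0,0],1],[[0,0,-0.3],[0,0,0],1],[[0,0,-0.3],[0,0,0],1],[[0,0,-0.3],[0,0,0],1],[[0,0,-0.3],[0,0,0],1],[[0,0,-0.2],[0,0,0],1],[[0,0,0],[0,0,0],1],[[0,0,0],[0,0,0],1]]'

```text
clock: 34.75
position: [0.5396, 0.3463, 0.164]
eef_rot: [[-0.998, 0.069, -0.003], [0.069, 0.998, -0.002], [0.003, -0.002, -1.0]]
wrist_force: [-6.1, 0.8, 0.2]
grip_width: 0.4
```

Call:
move_arm --motion '[[[0,0,0],[0,0,0],-0.45],[[0,0,0],[0,0,0],-0.45],[[0,0,0],[0,0,0],-0.45],[[0,0,0],[0,0,0],-0.45],[[0,0,0],[0,0,0],-0.45],[[0,0,0.2],[0,0,0],-0.45],[[0,0,0.3],[0,0,0],-0.45],[[0,0,0.4],[0,0,0],-0.45],[[0,0,0.5],[0,0,0],-0.45],[[0,0,0.6],[0,0,0],-0.3],[[0,0,0.7],[0,0,0],-0.3],[[0,0,0.6],[0,0,0],-0.3],[[0,0,0],[0,0,0],-0.3]]'

```text
clock: 36.05
position: [0.544, 0.3479, 0.3358]
eef_rot: [[-0.997, 0.071, 0.01], [0.071, 0.997, 0.005], [-0.01, 0.006, -1.0]]
wrist_force: [0.6, 0.1, 0.4]
grip_width: 0.649
```

```bash
python3 - <<'E'
from h import *
st()
a=snap("side"); b=snap("top")
def crop(r,x0,y0,w,h,s): return cv2.resize(r["pixels"][y0:y0+h,x0:x0+w,::-1],(w*s,h*s),interpolation=cv2.INTER_CUBIC)
cv2.imwrite("pics/s12.png",np.hstack([crop(a,155,60,90,100,4),crop(b,50,140,110,100,4)]))
cv2.imwrite("pics/t12.png",cv2.resize(b["pixels"][:,:,::-1],None,fx=1.5,fy=1.5))
for k,u,s_ in caps(b): print(k,np.round(u,1),np.round(atz(b,u,.06),4))
plan((.488,-.3695,.15),down(90))
E
```

```text
36.05 [0.544  0.3479 0.3358] F [0.6 0.1 0.4] M [ 0.1  -0.17 -0.02] w 0.649 yaw_y 85.9 z [ 0.01   0.005 -1.   ] q [-14.  41. -45.  79.  30.  71.  24.]
green [346.7 150.5] [ 0.6581 -0.3146  0.06  ]
green [366.4 209.3] [ 0.488  -0.3696  0.06  ]
green [350.4 240.1] [ 0.3997 -0.3232  0.06  ]
shift total(shares) [ -1.093 -14.308  -3.619] turn total(shares) [0.001 0.008 0.141] min rows 14.31
```

View pics/s12.png

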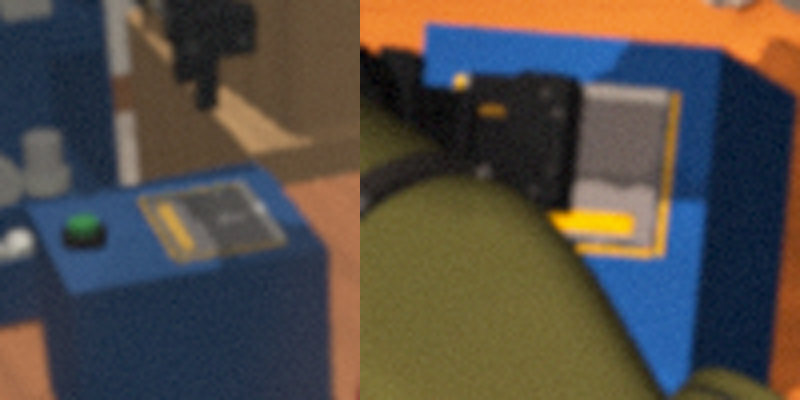

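View pics/t12.png

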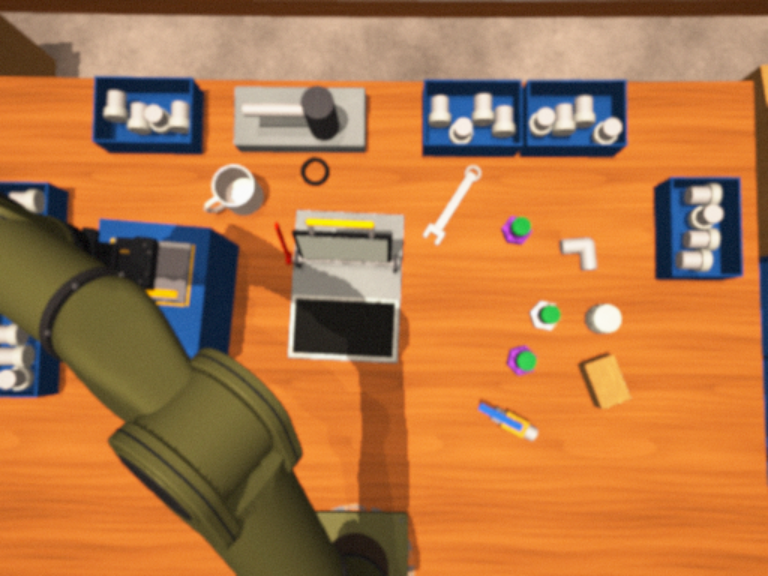

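All three reds are gone and the flap is closed. Remaining: the green steel-foot coupling at top (366,209), plus the two purples, which stay. Go fetch it.

Call:
move_arm --motion '[[[0,-0.2,0],[0,0,0],-0.3],[[0,-0.5,0],[0,0,0],-0.3],[[-0.07,-0.85,0],[0,0,0.01],-0.3],[[-0.07,-0.85,0],[0,0,0.01],-0.3],[[-0.07,-0.85,0],[0,0,0.01],-0.3],[[-0.07,-0.85,0],[0,0,0.01],-0.3],[[-0.07,-0.85,0],[0,0,0.01],-0.3],[[-0.07,-0.85,0],[0,0,0.01],-0.3],[[-0.07,-0.85,0],[0,0,0.01],-0.3],[[-0.07,-0.85,0],[0,0,0.01],-0.3],[[-0.07,-0.85,0],[0,0,0.01],-0.3],[[-0.07,-0.85,0],[0,0,0.01],-0.3],[[-0.07,-0.85,0],[0,0,0.01],-0.3],[[-0.07,-0.85,0],[0,0,0.01],-0.3],[[-0.07,-0.85,0],[0,0,0.01],-0.3],[[-0.09,-0.85,0],[0,0,0.01],-0.3],[[-0.09,-0.85,0],[0,0,0],-0.3],[[0,-0.5,-0.4],[0,0.004,0],-0.3],[[0,-0.3,-0.8],[0,0.004,0],-0.3],[[0,0,-0.9],[0,0,0],-0.3]]'

```text
clock: 38.15
position: [0.4856, -0.3707, 0.2225]
eef_rot: [[-1.0, 0.006, -0.003], [0.006, 1.0, -0.004], [0.003, -0.004, -1.0]]
wrist_force: [-0.7, 0.4, 0.0]
grip_width: 0.648
```

Call:
move_arm --motion '[[[0,0,-0.9],[0,0,0],-0.3],[[0,0,-0.5],[0,0,0],-0.3],[[0,0,0],[0,0,0],-0.3],[[0,0,0],[0,0,0],-0.3]]'

```text
clock: 38.55
position: [0.4867, -0.3666, 0.1543]
eef_rot: [[-1.0, -0.0, -0.004], [-0.0, 1.0, -0.001], [0.004, -0.001, -1.0]]
wrist_force: [0.4, 0.4, 0.1]
grip_width: 0.65
```

```bash
python3 - <<'E'
from h import *
st(); plan((.488,-.3696,.034),down(90))
a=snap("side","s13.png",1.5)
for k,u,s_ in caps(a): print("side",k,np.round(u,1),np.round(atz(a,u,.055),4))
E
```

```text
38.55 [ 0.4867 -0.3666  0.1543] F [0.4 0.4 0.1] M [ 0.08 -0.13  0.01] w 0.65 yaw_y 90.0 z [-0.004 -0.001 -1.   ] q [ 56.  51. -43.  96.  43.  51.  84.]
shift total(shares) [ 0.026 -0.06  -2.406] turn total(shares) [ 0.002 -0.007 -0.   ] min rows 2.41
side green [324.4 242.5] [ 0.659 -0.321  0.055]
side green [245.2 270.8] [ 0.4023 -0.3284  0.055 ]
side green [281.4 272.5] [ 0.4881 -0.3758  0.055 ]
```

View pics/s13.png

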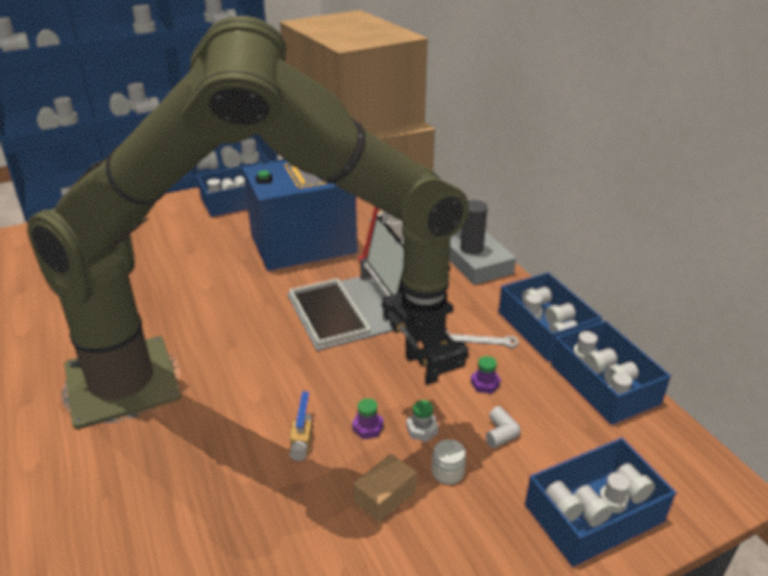

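The gripper is above the steel-foot green coupling at side (422,412), with the tin clear.

Call:
move_arm --motion '[[[0.026,-0.06,-0.4],[0,-0.007,0],-0.3],[[0,0,-0.5],[0,0,0],-0.3],[[0,0,-0.5],[0,0,0],-0.3],[[0,0,-0.5],[0,0,0],-0.3],[[0,0,-0.5],[0,0,0],-0.3],[[0,0,0],[0,0,0],-0.3],[[0,0,0],[0,0,0],0],[[0,0,0],[0,0,0],0.5],[[0,0,0],[0,0,0],1],[[0,0,0],[0,0,0],1],[[0,0,0],[0,0,0],1],[[0,0,0.2],[0,0,0],1],[[0,0,0.5],[0,0,0],1],[[0,0,0.6],[0,0,0],1],[[0,0,0.6],[0,0,0],1],[[0,0,0.6],[0,0,0],1],[[0,0,0.3],[0,0,0],1],[[0,0,0],[0,0,0],1]]'

```text
clock: 40.4
position: [0.4896, -0.3697, 0.1766]
eef_rot: [[-1.0, -0.0, 0.004], [-0.0, 1.0, -0.003], [-0.004, -0.003, -1.0]]
wrist_force: [0.9, 0.7, -3.2]
grip_width: 0.4
```

```bash
python3 - <<'E'
from h import *
st(); plan((.455,.027,.17),down(87.6))
E
```

```text
40.4 [ 0.4896 -0.3697  0.1766] F [ 0.9  0.7 -3.2] M [ 0.07 -0.19 -0.03] w 0.4 yaw_y 90.0 z [ 0.004 -0.003 -1.   ] q [ 56.  50. -44.  95.  42.  53.  86.]
shift total(shares) [-0.691  7.934 -0.132] turn total(shares) [ 0.007  0.008 -0.084] min rows 7.93
```

Call:
move_arm --motion '[[[0,0.2,0],[0,0,0],1],[[-0.05,0.5,0],[0,0,-0.008],1],[[-0.07,0.75,0],[0,0,-0.008],1],[[-0.07,0.75,0],[0,0,-0.008],1],[[-0.07,0.75,0],[0,0,-0.008],1],[[-0.07,0.75,0],[0,0,-0.008],1],[[-0.07,0.75,0],[0,0,-0.008],1],[[-0.07,0.75,0],[0,0,-0.008],1],[[-0.07,0.75,0],[0,0,-0.008],1],[[-0.07,0.75,0],[0,0,-0.008],1],[[-0.07,0.75,0],[0,0,-0.008],1],[[0,0.35,0],[0,0,-0.004],1],[[0,0.13,0],[0,0,0],1],[[0,0,0],[0,0,0],1],[[0,0,0],[0,0,0],1]]'

```text
clock: 41.9
position: [0.4539, 0.0255, 0.1737]
eef_rot: [[-0.999, 0.043, -0.001], [0.043, 0.999, -0.003], [0.001, -0.003, -1.0]]
wrist_force: [1.0, 0.1, -2.0]
grip_width: 0.397
```

```bash
python3 - <<'E'
from h import *
st(); plan((.455,.027,.043),down(87.6))
a=snap("side","s14.png",1.5)
E
```

```text
41.9 [0.4539 0.0255 0.1737] F [ 1.   0.1 -2. ] M [ 0.02 -0.15 -0.01] w 0.397 yaw_y 87.5 z [-0.001 -0.003 -1.   ] q [ 15.  39. -39. 122.  44.  34.  32.]
shift total(shares) [ 0.023  0.03  -2.615] turn total(shares) [ 0.006 -0.003  0.003] min rows 2.61
```

View pics/s14.png

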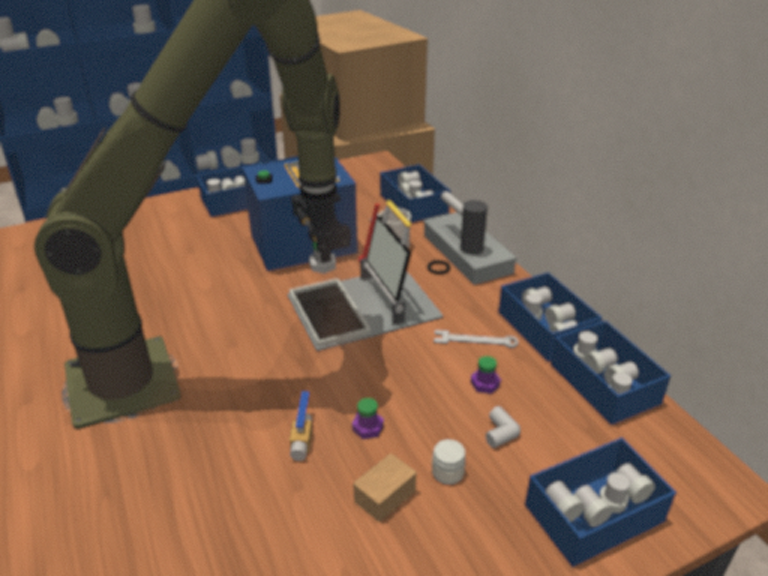

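Call:
move_arm --motion '[[[0.02,0.03,-0.3],[0.006,-0.003,0],1],[[0,0,-0.5],[0,0,0],1],[[0,0,-0.5],[0,0,0],1],[[0,0,-0.5],[0,0,0],1],[[0,0,-0.4],[0,0,0],1],[[0,0,-0.2],[0,0,0],1],[[0,0,-0.1],[0,0,0],1],[[0,0,-0.1],[0,0,0],1],[[0,0,0],[0,0,0],1],[[0,0,0],[0,0,0],1],[[0,0,0],[0,0,0],1]]'

```text
clock: 43.05
position: [0.4558, 0.0281, 0.0446]
eef_rot: [[-0.999, 0.043, 0.003], [0.043, 0.999, 0.002], [-0.003, 0.002, -1.0]]
wrist_force: [0.2, 0.1, -2.7]
grip_width: 0.398
```

```bash
python3 - <<'E'
from h import *
st()
E
```

```text
43.05 [0.4558 0.0281 0.0446] F [ 0.2  0.1 -2.7] M [ 0.08 -0.17 -0.  ] w 0.398 yaw_y 87.5 z [ 0.003  0.002 -1.   ] q [  0.  51. -16. 126.  72.  13.   6.]
```

Call:
move_arm --motion '[[[0,0,-0.03],[0,0,0],1],[[0,0,-0.03],[0,0,0],1],[[0,0,0],[0,0,0],1],[[0,0,0],[0,0,0],1]]'

```text
clock: 43.45
position: [0.4558, 0.0282, 0.044]
eef_rot: [[-0.999, 0.042, 0.006], [0.042, 0.999, 0.001], [-0.005, 0.001, -1.0]]
wrist_force: [-3.5, -1.7, 30.5]
grip_width: 0.397
```

```bash
python3 - <<'E'
from h import *
st()
E
```

```text
43.45 [0.4558 0.0282 0.044 ] F [-3.5 -1.7 30.5] M [-0.24  0.6  -0.05] w 0.397 yaw_y 87.6 z [ 0.006  0.001 -1.   ] q [ -0.  51. -15. 126.  73.  12.   5.]
```

On the floor (30 N). Ease up 2 mm, open and retreat straight up.

Call:
move_arm --motion '[[[0,0,0.04],[0,0,0],1],[[0,0,0],[0,0,0],1],[[0,0,0],[0,0,0],0.1],[[0,0,0],[0,0,0],-0.2],[[0,0,0],[0,0,0],-0.3],[[0,0,0],[0,0,0],-0.3],[[0,0,0.2],[0,0,0],-0.3],[[0,0,0.4],[0,0,0],-0.3],[[0,0,0.6],[0,0,0],-0.3],[[0,0,0.8],[0,0,0],-0.3],[[0,0,0.8],[0,0,0],-0.3],[[0,0,0.8],[0,0,0],-0.3],[[0,0,0.8],[0,0,0],-0.3],[[0,0,0.8],[0,0,0],0.3],[[0,0,0.6],[0,0,0],1],[[0,0,0],[0,0,0],1]]'

```text
clock: 45.05
position: [0.4573, 0.0294, 0.3368]
eef_rot: [[-0.999, 0.042, 0.009], [0.042, 0.999, 0.002], [-0.009, 0.003, -1.0]]
wrist_force: [-0.0, 0.3, 0.6]
grip_width: 0.402
```

```bash
python3 - <<'E'
from h import *
st()
a=snap("side","s15.png",1.5)
plan((.4279,.3552,.30),down(86))
E
```

```text
45.05 [0.4573 0.0294 0.3368] F [-0.   0.3  0.6] M [ 0.03 -0.21  0.02] w 0.402 yaw_y 87.6 z [ 0.009  0.002 -1.   ] q [ 26.  26. -52. 109.  25.  56.  49.]
shift total(shares) [-0.567  6.532 -0.694] turn total(shares) [-0.002  0.011 -0.055] min rows 6.53
```

View pics/s15.png

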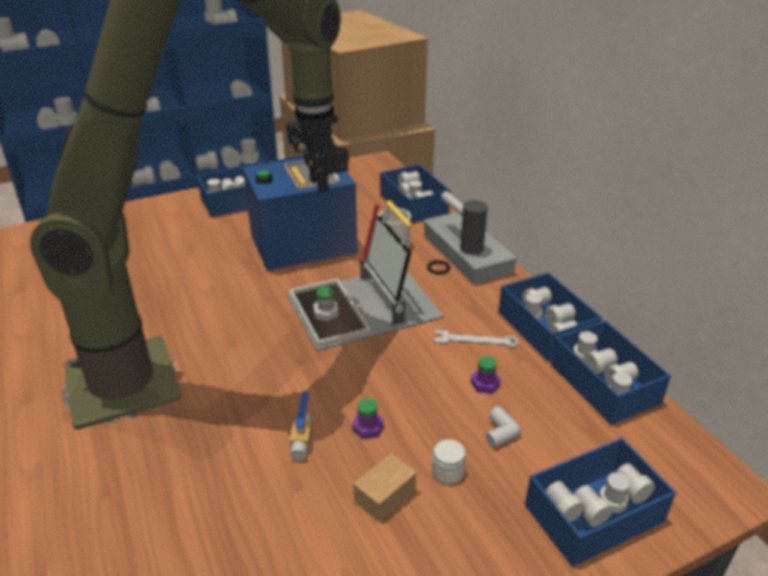

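The green-capped coupling stands upright in the tray at side (325,303). Now the button: triangulate its top and approach with the fingers shut.

Call:
move_arm --motion '[[[0,0.2,0],[0,0,0],1],[[-0.05,0.45,0],[0,0,0],1],[[-0.06,0.7,0],[0,0,-0.006],1],[[-0.06,0.7,0],[0,0,-0.006],1],[[-0.06,0.7,0],[0,0,-0.006],1],[[-0.06,0.7,0],[0,0,-0.006],1],[[-0.06,0.7,0],[0,0,-0.006],1],[[-0.06,0.7,0],[0,0,-0.006],1],[[-0.06,0.7,0],[0,0,-0.006],1],[[-0.06,0.7,0],[0,0,-0.006],1],[[-0.04,0.2,0],[0,0.01,-0.006],1],[[0,0.08,-0.3],[0,0,0],1],[[0,0,-0.4],[0,0,0],1],[[0,0,0],[0,0,0],1],[[0,0,0],[0,0,0],1],[[0,0,0],[0,0,0],1]]'

```text
clock: 46.7
position: [0.4274, 0.3545, 0.2987]
eef_rot: [[-0.998, 0.07, -0.003], [0.07, 0.998, 0.001], [0.003, 0.001, -1.0]]
wrist_force: [0.3, -0.5, -0.2]
grip_width: 0.006
```

```bash
python3 - <<'E'
from h import *
st()
a=snap("side"); b=snap("top")
def crop(r,x0,y0,w,h,s): return cv2.resize(r["pixels"][y0:y0+h,x0:x0+w,::-1],(w*s,h*s),interpolation=cv2.INTER_CUBIC)
cv2.imwrite("pics/s16.png",np.hstack([crop(a,135,70,90,80,5),crop(b,190,180,80,80,4)[:400]]) if 0 else crop(a,135,60,90,80,8))
plan((.4279,.3552,.24),down(86))
h=cv2.cvtColor(a["pixels"],cv2.COLOR_RGB2HSV)
m=(h[:,:,0]>50)&(h[:,:,0]<80)&(h[:,:,1]>90); m[:, :150]=0;m[:,200:]=0;m[:90]=0;m[140:]=0
ys,xs=np.nonzero(m); print(len(xs),xs.min(),xs.max(),ys.min(),ys.max(),xs.mean(),ys.mean())
for z in(.2,.205,.21,.215,.22,.225): print(z,np.round(proj(a,(.4279,.3552,z)),1))
for k,u,s_ in caps(b): print(k,np.round(u,1),np.round(atz(b,u,.068 if u[0]<300 else .06),4))
E
```

```text
46.7 [0.4274 0.3545 0.2987] F [ 0.3 -0.5 -0.2] M [-0.   -0.13  0.01] w 0.006 yaw_y 86.0 z [-0.003  0.001 -1.   ] q [-18.  36. -46.  97.  30.  59.  12.]
shift total(shares) [ 0.01   0.006 -1.182] turn total(shares) [-0.004 -0.004 -0.001] min rows 1.18
30 172 178 114 118 175.26666666666668 116.1
0.2 [175.3 119.2]
0.205 [175.2 117.9]
0.21 [175.  116.7]
0.215 [174.9 115.5]
0.22 [174.8 114.2]
0.225 [174.6 113. ]
green [346.7 150.5] [ 0.6581 -0.3146  0.06  ]
green [227.6 219.7] [0.4543 0.0277 0.068 ]
green [350.4 240.2] [ 0.3995 -0.3233  0.06  ]
```

View pics/s16.png

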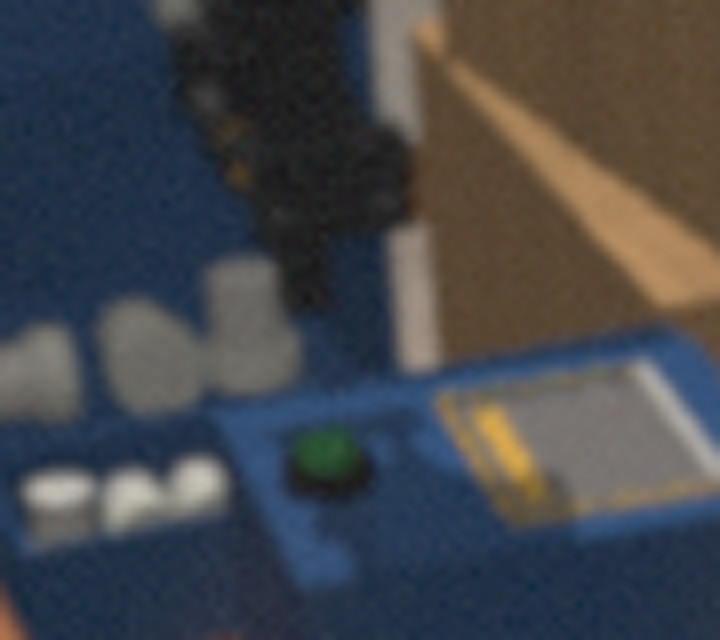

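The fingertips are right above the button, whose top is at about z=0.215. Descend to just above it, then in small steps.

Call:
move_arm --motion '[[[0.01,0,-0.3],[0,0,0],1],[[0,0,-0.4],[0,0,0],1],[[0,0,-0.3],[0,0,0],1],[[0,0,-0.2],[0,0,0],1],[[0,0,-0.1],[0,0,0],1],[[0,0,0],[0,0,0],1],[[0,0,0],[0,0,0],1]]'

```text
clock: 47.5
position: [0.4277, 0.3555, 0.2341]
eef_rot: [[-0.998, 0.069, -0.002], [0.069, 0.998, 0.002], [0.002, 0.002, -1.0]]
wrist_force: [-0.1, -0.3, -0.5]
grip_width: 0.004
```

Call:
move_arm --motion '[[[0,0,-0.04],[0,0,0],1],[[0,0,-0.04],[0,0,0],1],[[0,0,-0.04],[0,0,0],1],[[0,0,0],[0,0,0],1]]'

```text
clock: 47.9
position: [0.4278, 0.3557, 0.2278]
eef_rot: [[-0.998, 0.069, -0.002], [0.069, 0.998, 0.003], [0.002, 0.003, -1.0]]
wrist_force: [0.2, 1.4, 5.7]
grip_width: 0.007
```

Call:
move_arm --motion '[[[0,0,-0.04],[0,0,0],1],[[0,0,-0.04],[0,0,0],1],[[0,0,0],[0,0,0],1]]'

```text
clock: 48.2
position: [0.4279, 0.3558, 0.2271]
eef_rot: [[-0.998, 0.069, 0.001], [0.069, 0.998, 0.002], [-0.001, 0.002, -1.0]]
wrist_force: [-3.6, -6.2, 28.5]
grip_width: 0.006
```

Call:
move_arm --motion '[[[0,0,-0.04],[0,0,0],1],[[0,0,-0.02],[0,0,0],1],[[0,0,0],[0,0,0],1],[[0,0,0],[0,0,0],1]]'

```text
clock: 48.6
position: [0.4279, 0.3558, 0.2267]
eef_rot: [[-0.998, 0.069, 0.003], [0.069, 0.998, 0.002], [-0.003, 0.003, -1.0]]
wrist_force: [-6.7, -10.7, 48.2]
grip_width: 0.006
```

```bash
python3 - <<'E'
from h import *
st()
a=snap("side")
def crop(r,x0,y0,w,h,s): return cv2.resize(r["pixels"][y0:y0+h,x0:x0+w,::-1],(w*s,h*s),interpolation=cv2.INTER_CUBIC)
cv2.imwrite("pics/s17.png",crop(a,150,85,60,50,12))
E
```

```text
48.6 [0.4279 0.3558 0.2267] F [ -6.7 -10.7  48.2] M [-2.53  1.31  0.  ] w 0.006 yaw_y 86.0 z [ 0.003  0.002 -1.   ] q [-20.  41. -43. 102.  35.  51.   7.]
```

View pics/s17.png

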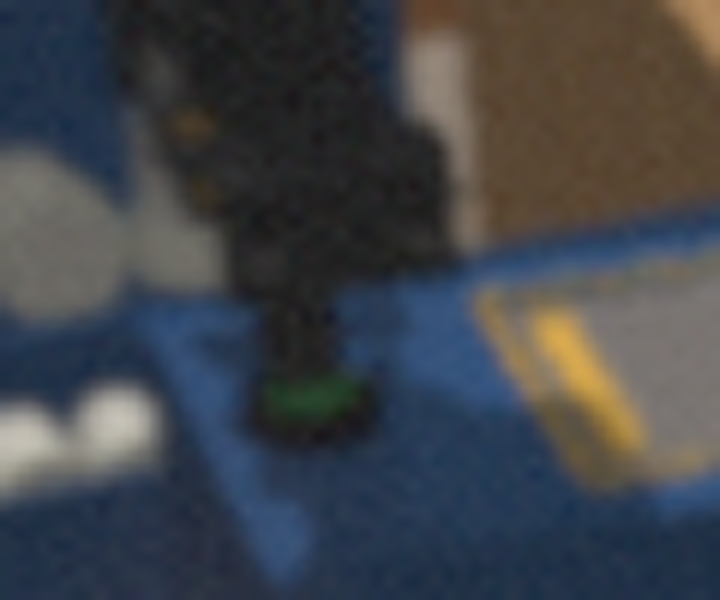

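The stiff stop was reached: the force rose from 6 to 48 N over 1 mm, with the green part sunk close to its ring. Back off and do the final checks.

Call:
move_arm --motion '[[[0,0,0.1],[0,0,0],1],[[0,0,0.2],[0,0,0],1],[[0,0,0.4],[0,0,0],1],[[0,0,0.6],[0,0,0],1],[[0,0,0.6],[0,0,0],1],[[0,0,0.6],[0,0,0],1],[[0,0,0.4],[0,0,0],1],[[0,0,0],[0,0,0],1],[[0,0,0],[0,0,0],1],[[0,0,0],[0,0,0],1]]'

```text
clock: 49.65
position: [0.4272, 0.3541, 0.3638]
eef_rot: [[-0.998, 0.069, -0.005], [0.069, 0.998, -0.001], [0.005, -0.001, -1.0]]
wrist_force: [-0.9, -0.4, 0.3]
grip_width: 0.003
```

```bash
python3 - <<'E'
from fit import *
st()
a=snap("side","s18.png",1.5); b=snap("top","t18.png",1.5)
for k,u,s_ in caps(b): print(k,np.round(u,1),np.round(atz(b,u,.068 if u[0]<300 else .06),4))
h=cv2.cvtColor(a["pixels"],cv2.COLOR_RGB2HSV)
m=(h[:,:,0]>50)&(h[:,:,0]<80)&(h[:,:,1]>90); m[:, :150]=0;m[:,200:]=0;m[:90]=0;m[140:]=0
ys,xs=np.nonzero(m); print("button",len(xs),ys.min(),ys.max(),xs.mean(),ys.mean())
im=b["pixels"]; h=cv2.cvtColor(im,cv2.COLOR_RGB2HSV).astype(int)
y=(h[:,:,0]>22)&(h[:,:,0]<34)&(h[:,:,1]>150)&(h[:,:,2]>150); y[:, :200]=0;y[:,260:]=0;y[:140]=0;y[180:]=0
ys,xs=np.nonzero(y); print("yellow",xs.mean(),ys.mean(),len(xs))
for l in("mirror_bar","pointer_tip"): print(l,[(np.round(d["at"],1),round(d["confidence"],2)) for d in models.landmark_of(l,"top")])
E
```

```text
49.65 [0.4272 0.3541 0.3638] F [-0.9 -0.4  0.3] M [ 0.02 -0.13  0.01] w 0.003 yaw_y 86.1 z [-0.005 -0.001 -1.   ] q [-16.  33. -48.  91.  26.  68.  16.]
green [346.7 150.5] [ 0.6581 -0.3146  0.06  ]
green [227.7 219.7] [0.4543 0.0275 0.068 ]
green [ 94.6 228.3] [0.4267 0.4064 0.068 ]
green [350.4 240.2] [ 0.3995 -0.3233  0.06  ]
button 29 114 118 175.3448275862069 116.17241379310344
yellow 226.1720430107527 148.31182795698925 186
mirror_bar [(array([209.1, 111.3]), 0.39)]
pointer_tip [(array([181.6, 149.2]), 0.52)]
```

View pics/s18.png

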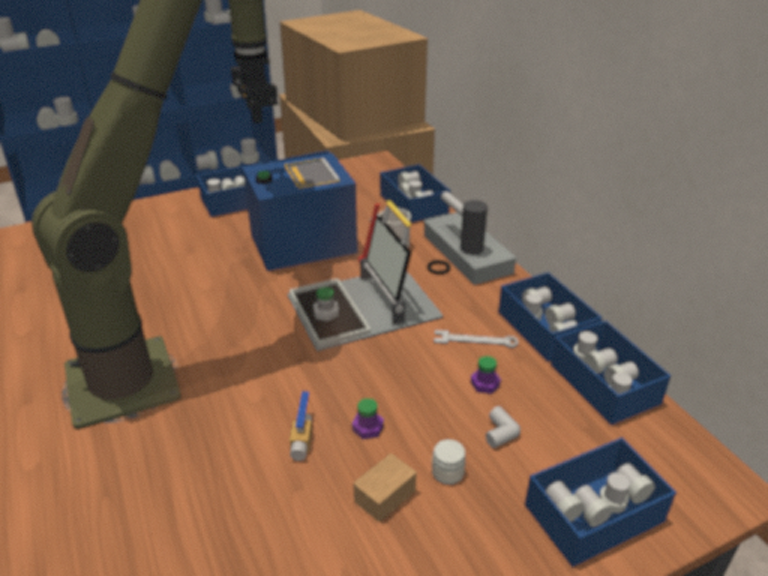

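View pics/t18.png

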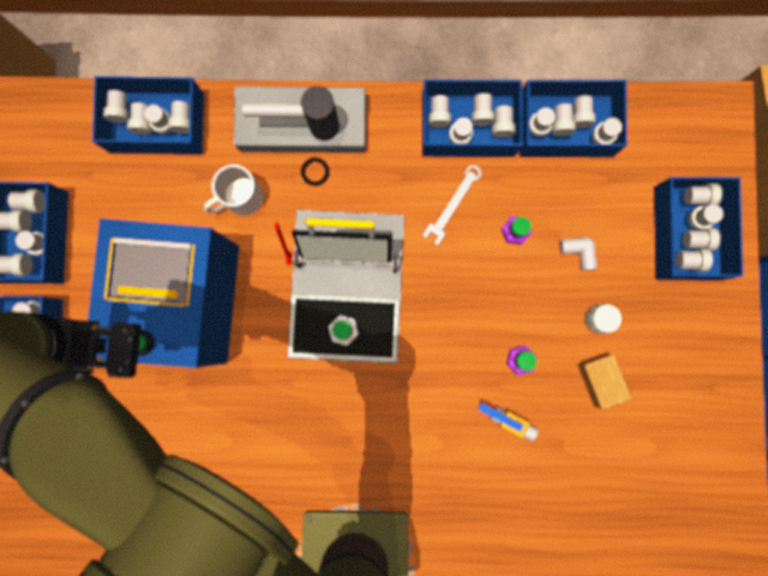

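The final pictures show no red caps left, the flap level and the button back up. The green coupling stands in the tray at top (343,330 scaled), the mirror bar is still where it was left (row 148.3 versus 148.4) and the bystanders haven't moved. Handing in.

```bash
python3 -c "
from station import manip
print(manip.sign_off())"
```

```text
the job is handed in; nothing more can be done
None
```

I finished the job in the order asked and handed it in at about 50 s on the clock; the station gave no verdict.

- **Mirror:** I tilted it by the yellow bar, let go, and it stayed put through to the end (bar at image row 148.4 after release, 148.3 at the end). It reads about 0.23 rad against about 0.235–0.24 rad for the pointer. Single readings differed by up to about 0.02 rad, so I can only say they are parallel to about 1°.
- **Scrap:** Three red-capped couplings were present. Each was pushed 70 mm through the flap and let go, and the flap was seen level and closed each time.
- **Sound:** The one green-capped steel coupling stands upright near the middle of the tray. When I set it down, the wrist force reached about 30 N for a moment.
- **Button:** Pressed last, down to its hard stop, where the wrist force rose to 48 N through the shut fingertips. That is above the 40 N limit for the arm and gripper body, but only the fingertips were on the button. It then sprang back up.
- **Left alone:** The two purple couplings and the other bystanders look unmoved in the final pictures. I saw no coupling knocked aside.
- **Network misses:** In the last check the network placed the mirror bar wrongly, with low confidence (0.39), so I relied on the yellow bar's colour in the picture. Earlier it also missed most of the red and green caps, so I located those by colour too.

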